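# Strip the putter-head stamping fixture and snug down its base bolts

## Task

Strip the putter-head stamping fixture and tighten its base: stand every putter head that is on the white nest plate on its sole in the blue tray, side by side and not stacked, then lift the plate by its handle straight up off the two dowels, kept level so it does not cock and jam, and leave it lying flat in the middle of the black rubber mat. With the T-wrench (never turning or touching the bolts with the fingers) tighten the four base bolts clockwise in cross order in two rounds, always going from the first bolt to the one opposite before the other pair: first about a quarter turn on all four, then a second round until each is tight with its red mark pointing straight out at the white line. Finish by standing the wrench back in its wooden block, and leave the other things on the bench where they are.

Things in the scene. Friction and masses are not known exactly. Their poses are not given: they have to be found in the camera images.
- base: round grey cast-iron base, 260 mm across, fixed; flange top 20 mm above the bench; origin on the bench under its centre. Round its steel hub (48 mm across, top at 38 mm) four bolts at (+-44, +-44) mm; 19 mm posts at (+-84, +-84), tops at 50 mm, carry the plate; 12 mm dowels on those at (84, 84) and (-84, -84) reach up to 75 mm. A white line outside each bolt points straight out
- plate: white nest plate 240 x 240 x 10 mm, 0.65 kg; 13.6 mm holes at (84, 84), (-84, -84) mm over the dowels, clear after rising 25 mm. Origin under its centre, x, y along its edges; dark nests are flat patches on its x and y axes 78 mm out. In its middle a dark bow handle: bar 46 x 14 x 14 mm, centre 47 mm above the underside, 30 mm of space below, along the diagonal from corner +x -y to -x +y
- head_steel: bright steel blade putter head 112 (x) x 27 (y) x 26 mm high, 0.33 kg, standing on its flat sole in a nest of the plate, its length along the nearest edge; absent in some starts (None). Origin under the middle of its sole; a 13 mm round neck at x = +46, y = -6.5 mm stands 60 mm high; the back half (y > -1.5 mm) is only 15 mm high
- head_black: black blade putter head 112 (x) x 27 (y) x 26 mm high, 0.33 kg, standing on its flat sole in a nest of the plate, its length along the nearest edge; absent in some starts (None). Origin under the middle of its sole; a 13 mm round neck at x = +46, y = -6.5 mm stands 60 mm high; the back half (y > -1.5 mm) is only 15 mm high
- head_brass: brass blade putter head 112 (x) x 27 (y) x 26 mm high, 0.33 kg, standing on its flat sole in a nest of the plate, its length along the nearest edge; absent in some starts (None). Origin under the middle of its sole; a 13 mm round neck at x = +46, y = -6.5 mm stands 60 mm high; the back half (y > -1.5 mm) is only 15 mm high
- head_copper: copper blade putter head 112 (x) x 27 (y) x 26 mm high, 0.33 kg, standing on its flat sole in a nest of the plate, its length along the nearest edge; absent in some starts (None). Origin under the middle of its sole; a 13 mm round neck at x = +46, y = -6.5 mm stands 60 mm high; the back half (y > -1.5 mm) is only 15 mm high
- tray: blue steel parts tray 230 (x) x 160 (y) x 28 mm, walls and floor 5 mm; origin under its centre; fixed
- mat: black rubber mat 255 x 255 mm, 4 mm thick, fixed; origin on the bench under its centre. It lies on the other side of the fixture from the tray
- block: light wooden tool block 58 x 58 x 60 mm with a square 34 x 34 mm pocket from above (the socket must be turned square to it), its floor 12 mm above the bench; fixed, 25 mm or more from the tray's end on the robot's side. Origin under its centre, x, y along its sides
- wrench: T-wrench upright in the block: steel socket 25.5 mm square outside, 30 mm high, its square opening 18.5 mm wide and 26 mm deep from below; 13 mm shank; level red cross bar 92 x 14 x 20 mm (20 high), its centre 114 mm above the lower end; 0.28 kg. Origin at the centre of the socket's lower end, z up the shank, x along the red bar; the socket's flats are square to x and y
- bolt1 (a joint): turn of bolt 1, at (44, 44) mm in the base's frame (across from bolt 3), rad: grows clockwise seen from above; 0 to 0.3 at the start is slack, 3.0 is tight with the red mark on the white line, at 3.1 it stops solid. It stays where it is left; dry friction 0.15 N m
- bolt1_top (a point): top centre of bolt 1's head, 36 mm above the bench, turning with it: square head 16 mm across flats from 22 to 33 mm above the bench, with a 12.5 mm square lead above; flats square to the point's x and y; x runs along the red mark, which points to the hub when slack and straight out when tight
- bolt2 (a joint): turn of bolt 2, at (-44, 44) mm in the base's frame (across from bolt 4), rad: grows clockwise seen from above; 0 to 0.3 at the start is slack, 3.0 is tight with the red mark on the white line, at 3.1 it stops solid. It stays where it is left; dry friction 0.15 N m
- bolt2_top (a point): top centre of bolt 2's head, 36 mm above the bench, turning with it: square head 16 mm across flats from 22 to 33 mm above the bench, with a 12.5 mm square lead above; flats square to the point's x and y; x runs along the red mark, which points to the hub when slack and straight out when tight
- bolt3 (a joint): turn of bolt 3, at (-44, -44) mm in the base's frame (across from bolt 1), rad: grows clockwise seen from above; 0 to 0.3 at the start is slack, 3.0 is tight with the red mark on the white line, at 3.1 it stops solid. It stays where it is left; dry friction 0.15 N m
- bolt3_top (a point): top centre of bolt 3's head, 36 mm above the bench, turning with it: square head 16 mm across flats from 22 to 33 mm above the bench, with a 12.5 mm square lead above; flats square to the point's x and y; x runs along the red mark, which points to the hub when slack and straight out when tight
- bolt4 (a joint): turn of bolt 4, at (44, -44) mm in the base's frame (across from bolt 2), rad: grows clockwise seen from above; 0 to 0.3 at the start is slack, 3.0 is tight with the red mark on the white line, at 3.1 it stops solid. It stays where it is left; dry friction 0.15 N m
- bolt4_top (a point): top centre of bolt 4's head, 36 mm above the bench, turning with it: square head 16 mm across flats from 22 to 33 mm above the bench, with a 12.5 mm square lead above; flats square to the point's x and y; x runs along the red mark, which points to the hub when slack and straight out when tight
- solvent: bystander: white plastic bottle with red cap, 60 mm across, 160 mm tall; origin under its centre
- epoxy: bystander: amber glass jar, 64 mm across, 75 mm tall; origin under its centre
- mug: bystander: blue mug, 76 mm across plus handle, 90 mm tall; origin under its centre
- tape: bystander: roll of tan tape lying flat, 90 mm across, 25 mm high; origin under its centre
- driver: bystander: yellow-handled screwdriver lying down, 180 mm long, 26 mm high; origin under its middle, x along it
- mallet: bystander: wooden-handled hammer lying down, 260 mm long; origin under its middle, x along it
Things that resemble listed ones, but are neither listed nor needed, are in the scene too. Leave any green look-alike of the head_copper alone.

How it is judged:
By the outcome, as a careful person would: the job done as asked, in the order asked, and still so for the second after the job is handed in, with the robot touching nothing.
Of head_steel, head_black, head_brass, head_copper only 1 to 3 are there at a start; the rules pass over those that are not, and their reading is None.
At some moment in a run one of head_steel, head_black, head_brass, head_copper may be knocked a few centimetres aside while the robot is not near it.
It also fails if it takes over 210 s, if anything falls off the work surface, if the arm or the gripper's body presses on something with over 40 N, if the wrist force passes 120 N, or if a joint passes its speed limit or range.

## Robot

A 6-joint arm with a two-finger parallel gripper is mounted at the origin on the work surface. World frame = base frame: x ahead of the robot, y to its left, z up, the work surface at z = 0. Lengths are in m, angles in degrees, forces in N, time in s.
With the tool pointing down it reaches from about 0.4 to 0.825 m from the base axis. Payload 7 kg.
Tool frame: the origin (TCP) lies on the centre line of the jaws, within the pads' length; the fingertips stand 8 mm ahead of it and the grasp point (between the pads) lies 11 mm behind it; z points along the fingers, y is the line along which they close (so a half turn about z gives the same grasp; the last joint's range is limited). The gripper opens to 88 mm and grips with 3 to 60 N. Pads are 19 mm wide; open, the fingers measure 130 mm over their backs; the gripper's body (78 mm by 193 mm) begins 47 mm behind the grasp point.
Start: joints at [-55.056, 20.546, 0.682, 0, -70.136, -16.507], TCP at [0.213, -0.64, 0.235] pointing down, gripper open.
Joint ranges: [-176.03, 176.03], [-82.01, 121.73], [-58.28, 71.71], [-173.87, 95.51], [-174.79, -0.11], [-173.66, 173.66]. Speed limits (degrees/s): [136.94, 136.94, 172.46, 180, 180, 180].

## Interface

Orientations are given as [roll, pitch, yaw] about the fixed x, y, z axes, in that order (R = Rz(yaw) Ry(pitch) Rx(roll)).
In Python, from plant import r gives the robot as it stands.
- The arm moves only by the tool carry_out, never from a script. Its argument "targets" is a list of rows, each a list of 6 numbers: the shift along the tool's x, y, z scaled (see below), then the turn, a rotation vector about the tool's x, y, z scaled (see below). A call has 1 to 5 rows; each row shifts and turns the commanded pose from where the row before left it, along the tool's axes as they then stand; what a row does not reach is not made up. The controller multiplies each number of a shift by 0.5 m and each number of a turn by 60 degrees. A row lasts 1/8 s, in which the tool goes at most 62.5 mm and 10.7 degrees, less where a joint would pass 70% of its speed; a pose out of reach is approached as far as the arm can. A call with a number of a shift or a turn outside -1 to 1 is refused whole. A call with a gripper value outside its range is refused whole. "hand" is the opening, from 0 (shut) to 1 (fully open), set as the call begins (left out, the last holds). The fingers move at their own pace and stop on an object; "squeeze" is the grip in N (left out, the last holds). Time passes only in rows, so rows that do not move let the fingers close. It gives the time, the measured TCP pose, the force, the opening and the grip force at its end, in the units of the state.
- r.get_state(): the state, without advancing time (a new reading comes with each control period).
- r.capture(name): name is "scene" or "top" or "wrist"; returns the picture (420x560x3 uint8, red, green, blue); there is no depth.
- r.camera_info(name): a dict with "K" (3x3 intrinsics, pixels), "distortion" ([k1, k2, p1, p2, k3] as OpenCV has them; the pictures are not rectified), "eye" and "attitude" of the camera in the world. Camera axes: x right, y down, z forward; pixel columns grow to the right and rows downward; lengths in m; the calibration is good to about 2 mm. A picture is of the moment at which its call begins: read the wrist's pose just before it. camera_info takes no time and is no camera call; for the wrist camera it gives the pose at the moment of the call.
- r.close_job(): hands the job in; it is judged then, once.
The state is a dict: "time_s": time; "joints": joint angles; "qd": joint speeds; "joint_torque": joint torques, N m; "tcp_pos": TCP position; "eef_rot": TCP orientation; "contact_force": force on the tool from outside, world axes, zero at the start; "moment": the same for the moment, N m; "gripper_width": finger opening in m; "gripper_force": force on a finger pad.
Only numpy, scipy, OpenCV 4.12 (cv2) and the standard library are available. Lean on these libraries where they do the work, as an engineer would, in place of code of your own. Each camera call takes 0.05 s, during which the arm holds its last target. There are 200 camera calls.

## Working session

There is one attempt and no reset: what is moved stays moved. The work goes in short steps, Python scripts to look and compute and a tool call to move; the robot and the scene stay as the last step left them, time stands still between calls to the robot, and variables do not carry over. Pictures are saved under pics/ and viewed, at most 15 in all, crops included, and the job is handed in when it is done.

Besides the shell and the picture viewer there is one more tool, called after "Request:" by a JSON object that holds its "api" and its "payload", one argument or row to a line. carry_out: Moves the arm, as the interface text tells. Its arguments: {"type":"object","properties":{"targets":{"type":"array","items":{"type":"array","items":{"type":"number","minimum":-1,"maximum":1}}},"hand":{"type":"number"},"squeeze":{"type":"number"}},"required":["targets"]}

```bash
ls; mkdir -p pics; python3 - <<'E'
from plant import r
import cv2
print(r.get_state())
for n in ("scene","top","wrist"):
    i=r.camera_info(n); print(n,i)
    cv2.imwrite(f"pics/{n}0.png",r.capture(n)[:,:,::-1])
E
```

```text
pics
{'time_s': 0.0, 'joints': array([-5.50542485e+01,  2.05899260e+01,  6.33203987e-01, -1.79666331e-02,
       -7.01351696e+01, -1.65072346e+01]), 'qd': array([ 0.07812018, -0.09920198,  0.06854992,  0.01072977, -0.02083589,
        0.06345532]), 'joint_torque': array([-4.81436982e-04, -5.82714915e+01,  2.93051952e+01,  6.99681357e+00,
        6.84410290e-03, -1.57301256e-04]), 'tcp_pos': array([ 0.21331136, -0.6399104 ,  0.23364215]), 'eef_rot': array([ 1.79907096e+02, -9.91830947e-03, -1.61567594e+02]), 'contact_force': array([0.55426384, 0.63554275, 0.30624472]), 'moment': array([ 0.01667031, -0.00935267, -0.00866649]), 'gripper_force': 0.0, 'gripper_width': 0.08758661498870286}
scene {'K': array([[396.01316538,   0.        , 277.7032728 ],
       [  0.        , 396.01316538, 201.53123157],
       [  0.        ,   0.        ,   1.        ]]), 'distortion': array([-0.08790077,  0.        ,  0.        ,  0.        ,  0.        ]), 'eye': array([0.93933618, 0.25765787, 0.90250631]), 'attitude': array([-145.41980621,   -0.64072521,  132.75122953])}
top {'K': array([[500.5918569 ,   0.        , 280.97341787],
       [  0.        , 500.5918569 , 207.82388833],
       [  0.        ,   0.        ,   1.        ]]), 'distortion': array([0.05209068, 0.        , 0.        , 0.        , 0.        ]), 'eye': array([ 0.27196662, -0.14469156,  1.72736648]), 'attitude': array([-172.36739742,    0.53711192,  -88.2897294 ])}
wrist {'K': array([[337.73680445,   0.        , 276.07516154],
       [  0.        , 337.73680445, 213.75626695],
       [  0.        ,   0.        ,   1.        ]]), 'distortion': array([-0.02935565,  0.        ,  0.        ,  0.        ,  0.        ]), 'eye': array([ 0.14226411, -0.66273263,  0.38302956]), 'attitude': array([ 1.63890072e+02, -7.88068853e-02,  1.08400982e+02])}
```

```bash
python3 - <<'E'
import cv2
a=cv2.imread("pics/top0.png"); cv2.imwrite("pics/top0b.png",cv2.resize(a,(800,600),interpolation=cv2.INTER_CUBIC))
E
```

```text
(no output)
```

View pics/top0b.png

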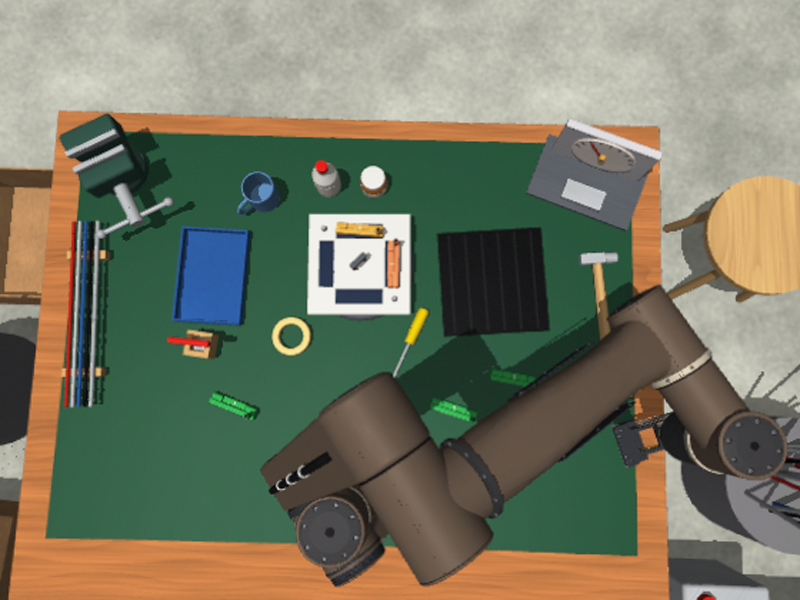

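View pics/scene0.png

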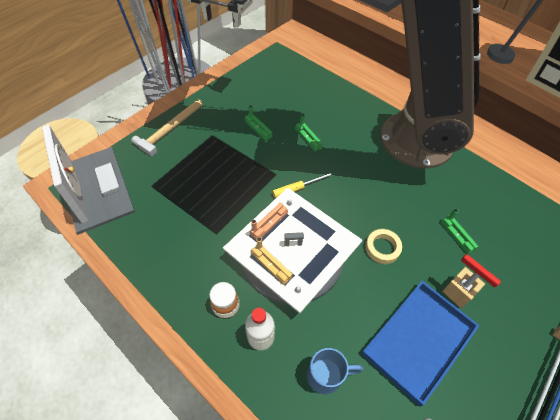

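The top view (800 px scale) shows brass at (360,229) and copper at (393,263) on the plate (360,264), with two bare dark nests. The tray is at (212,276), the block with the wrench at (200,344), and the mat at (493,281). The green look-alikes are off the plate. Next I'll write helpers and check the dark nests with an enlarged crop.

```bash
cat > h.py <<'E'
import numpy as np, cv2
from scipy.spatial.transform import Rotation as Ro
from plant import r
def cam(n):
    i=r.camera_info(n); return i["K"],i["distortion"],np.array(i["eye"]),Ro.from_euler("xyz",i["attitude"],degrees=True).as_matrix()
def ray(px,z,c):
    K,D,e,R=c; u=cv2.undistortPoints(np.array(px,float).reshape(-1,1,2),K,D).reshape(-1,2)
    d=np.c_[u,np.ones(len(u))]@R.T
    return e[:2]+d[:,:2]*((z-e[2])/d[:,2])[:,None]
def proj(P,c):
    K,D,e,R=c; p=(np.array(P,float).reshape(-1,3)-e)@R
    return cv2.projectPoints(p,np.zeros(3),np.zeros(3),K,D)[0].reshape(-1,2)
def blobs(mask,amin=40):
    cs,_=cv2.findContours(mask.astype(np.uint8),cv2.RETR_EXTERNAL,cv2.CHAIN_APPROX_NONE)
    return sorted([c for c in cs if cv2.contourArea(c)>amin],key=cv2.contourArea,reverse=True)
def shot(n,name=None):
    c=cam(n); im=r.capture(n)
    if name: cv2.imwrite(f"pics/{name}.png",im[:,:,::-1])
    return im,c
def rect(cnt,z,c):
    """min-area rectangle of a contour cast on plane z: centre, sizes, angle of long side"""
    p=ray(cnt.reshape(-1,2),z,c).astype(np.float32)*1000
    b=cv2.boxPoints(cv2.minAreaRect(p)); e1=b[1]-b[0]; e2=b[2]-b[1]
    if np.hypot(*e1)<np.hypot(*e2): e1,e2=e2,e1
    return b.mean(0).round(1),np.hypot(*e1).round(1),np.hypot(*e2).round(1),((np.degrees(np.arctan2(e1[1],e1[0]))+90)%180-90).round(2)
def go(x,y,z,yaw,rnd=3):
    """units from measured pose to target: shift in tool axes, turn (mm in)"""
    s=r.get_state(); R=Ro.from_euler("xyz",s["eef_rot"],degrees=True)
    T=Ro.from_euler("xyz",[180,0,yaw],degrees=True)
    d=R.inv().apply(np.array([x,y,z])/1000-s["tcp_pos"])/0.5
    t=(R.inv()*T).as_rotvec(degrees=True)/60
    print("t",round(s["time_s"],1),"from",(s["tcp_pos"]*1000).round(1),s["eef_rot"].round(2),"shift",d.round(4),"turn",t.round(4),"j6",s["joints"][5].round(0))
E
python3 - <<'E'
from h import *
im=cv2.imread("pics/top0.png")[:,:,::-1]; c=cam("top")
hsv=cv2.cvtColor(np.ascontiguousarray(im),cv2.COLOR_RGB2HSV); H,S,V=cv2.split(hsv)
def rep(n,m,z):
    for b in blobs(m)[:3]:
        print(n,cv2.boundingRect(b),rect(b,z,c))
rep("plate",cv2.morphologyEx(((S<40)&(V>200)).astype(np.uint8),cv2.MORPH_OPEN,np.ones((3,3))),.06)
rep("tray",(H>100)&(H<120)&(S>150)&(V>60),.028)
rep("mat",(V<48)&(S<90),.004)
rep("wood",(H>8)&(H<22)&(S>60)&(V>120),.06)
rep("red",((H<4)|(H>175))&(S>180)&(V>100),.124+.012)
k=[]
for p in [(248,185),(250,250)]: k.append(ray([p],.07,c))
print(k)
a=cv2.resize(np.ascontiguousarray(im[140:260,110:310,::-1]),(800,480),interpolation=cv2.INTER_CUBIC); cv2.imwrite("pics/crop1.png",a)
E
```

```text
plate (215, 150, 72, 70) (array([572.5, -17.7], dtype=float32), np.float32(238.6), np.float32(236.9), np.float32(-88.36))
plate (368, 57, 46, 25) (array([ 990.2, -486.4], dtype=float32), np.float32(154.8), np.float32(86.3), np.float32(-88.84))
plate (31, 48, 45, 22) (array([993.7, 682. ], dtype=float32), np.float32(150.5), np.float32(75.8), np.float32(-87.79))
tray (120, 158, 54, 70) (array([539.7, 338.9], dtype=float32), np.float32(232.0), np.float32(164.3), np.float32(-1.93))
tray (53, 155, 8, 130) (array([441.4, 636.2], dtype=float32), np.float32(440.2), np.float32(10.9), np.float32(2.79))
mat (307, 159, 77, 76) (array([ 548.3, -341. ], dtype=float32), np.float32(253.3), np.float32(252.0), np.float32(5.09))
mat (0, 233, 25, 78) (array([264. , 781.2], dtype=float32), np.float32(258.5), np.float32(79.7), np.float32(6.15))
mat (330, 227, 106, 73) (array([ 321.3, -475.9], dtype=float32), np.float32(437.0), np.float32(29.5), np.float32(-53.35))
wood (0, 77, 469, 343) (array([379.5,  55.8], dtype=float32), np.float32(1553.7), np.float32(1124.5), np.float32(-88.63))
wood (494, 123, 66, 84) (array([ 667.8, -937.8], dtype=float32), np.float32(283.8), np.float32(210.8), np.float32(-2.16))
wood (442, 112, 21, 93) (array([ 682.6, -694. ], dtype=float32), np.float32(318.7), np.float32(66.5), np.float32(-0.56))
red (45, 155, 8, 130) (array([429.8, 613.1], dtype=float32), np.float32(412.0), np.float32(6.6), np.float32(2.9))
red (118, 236, 28, 7) (array([372.2, 348.1], dtype=float32), np.float32(87.1), np.float32(12.6), np.float32(85.21))
red (221, 112, 8, 9) (array([784.3,  70.2], dtype=float32), np.float32(26.3), np.float32(23.4), np.float32(46.22))
[array([[ 0.56773095, -0.00940306]]), array([[ 0.35008449, -0.02444985]])]
```

View pics/crop1.png

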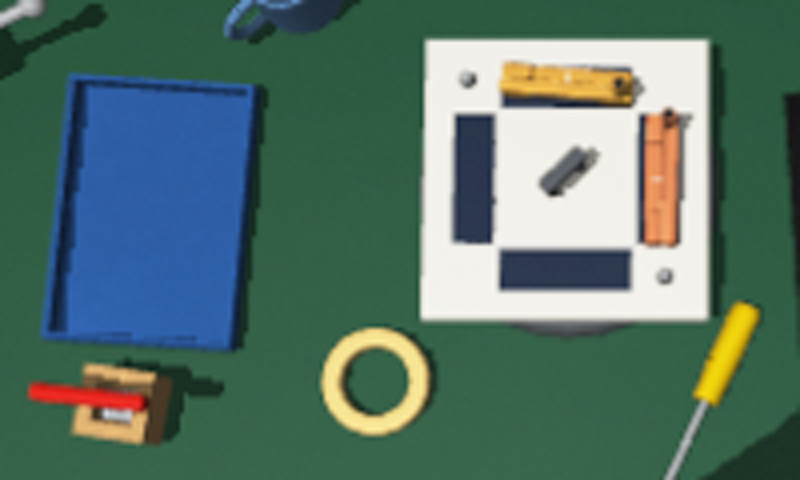

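The crop confirms that only brass (560,83) and copper (660,180) are on the plate. The two navy nests are flat and empty. I'll move the wrist camera over the plate.

Request:
{"api": "carry_out", "payload": {
  "targets": [
    [-0.0815, 0.07, -0.0025, 0, 0, 0],
    [-0.0815, 0.07, -0.0025, 0, 0, 0],
    [-0.0815, 0.07, -0.0025, 0, 0, 0],
    [-0.0815, 0.07, -0.0025, 0, 0, 0],
    [-0.0815, 0.07, -0.0025, 0, 0, 0]
  ],
  "hand": 1
}}

```text
time_s: 0.78
tcp_pos: [0.3519, -0.4083, 0.2408]
eef_rot: [180.0, -0.0, -161.6]
contact_force: [2.0, -0.2, 0.1]
gripper_width: 0.0876
gripper_force: 0.0
```

Request:
{"api": "carry_out", "payload": {
  "targets": [
    [-0.0815, 0.07, -0.0025, 0, 0, 0],
    [-0.0815, 0.07, -0.0025, 0, 0, 0],
    [-0.0815, 0.07, -0.0025, 0, 0, 0],
    [-0.0815, 0.07, -0.0025, 0, 0, 0],
    [-0.0815, 0.07, -0.0025, 0, 0, 0]
  ]
}}

```text
time_s: 1.4
tcp_pos: [0.4899, -0.1777, 0.2472]
eef_rot: [-180.0, 0.0, -161.6]
contact_force: [0.7, -0.1, -1.0]
gripper_width: 0.0875
gripper_force: 0.0
```

Request:
{"api": "carry_out", "payload": {
  "targets": [
    [-0.0815, 0.07, -0.0025, 0, 0, -0.17],
    [-0.0815, 0.07, -0.0025, 0, 0, -0.17],
    [-0.0815, 0.07, -0.0025, 0, 0, -0.17],
    [0, 0, 0, 0, 0, -0.17],
    [0, 0, 0, 0, 0, -0.17]
  ]
}}

```text
time_s: 2.02
tcp_pos: [0.5456, -0.0292, 0.2504]
eef_rot: [180.0, -0.0, -110.1]
contact_force: [0.7, -0.7, 0.1]
gripper_width: 0.0876
gripper_force: 0.0
```

Request:
{"api": "carry_out", "payload": {
  "targets": [
    [0, 0, 0, 0, 0, -0.17],
    [0, 0, 0, 0, 0, -0.17],
    [0, 0, 0, 0, 0, -0.03],
    [0, 0, 0, 0, 0, 0]
  ]
}}

```text
time_s: 2.52
tcp_pos: [0.5456, -0.0303, 0.2507]
eef_rot: [180.0, -0.0, -88.5]
contact_force: [0.4, 0.1, -0.1]
gripper_width: 0.0877
gripper_force: 0.0
```

```bash
python3 - <<'E'
from h import *
im,c=shot("wrist","w1"); go(572,-40,250,-88.4)
E
```

```text
t 2.6 from [545.6 -30.3 250.8] [179.99  -0.   -88.54] shift [ 0.0207 -0.0522  0.0015] turn [ 0.0001 -0.     -0.0023] j6 -16.0
```

View pics/w1.png

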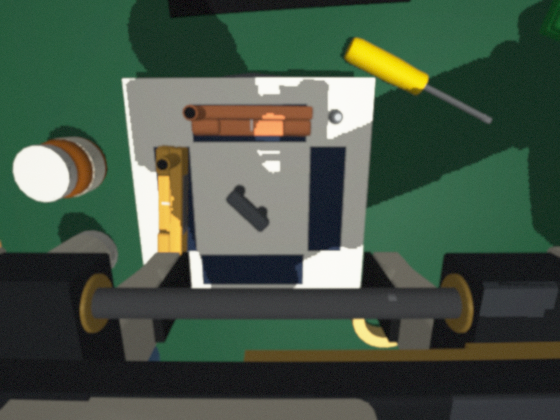

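The wrist view shows brass with its neck at (163,163), copper with its neck at (190,112), and the handle at (248,208). I'll compute the positions.

```bash
cat > heads.py <<'E'
from h import *
def heads(im,c,z=.075,boxes=None):
    hsv=cv2.cvtColor(np.ascontiguousarray(im),cv2.COLOR_RGB2HSV); H,S,V=cv2.split(hsv)
    for n,m in (("brass",(H>13)&(H<26)&(S>140)&(V>70)),("copper",(H>3)&(H<13)&(S>110)&(V>60))):
        m=cv2.morphologyEx(m.astype(np.uint8),cv2.MORPH_CLOSE,np.ones((5,5)))
        for b in blobs(m,300)[:3]: print(n,cv2.boundingRect(b),rect(b,z,c))
E
python3 - <<'E'
from heads import *
im=cv2.imread("pics/w1.png")[:,:,::-1]; c=cam("wrist")
im=im.copy(); im[250:]=0
heads(im,c)
print("neck brass,copper",(ray([(163,163),(190,112)],.12,c)*1000).round(1))
print("handle ends",(ray([(238,196),(262,224)],.104,c)*1000).round(1))
print("plate corners",(ray([(124,80),(375,78)],.06,c)*1000).round(1), "dowel",(ray([(336,117)],.075,c)*1000).round(1))
print(r.get_state()["joints"])
E
```

```text
brass (156, 147, 32, 103) (array([648.8, -21.2], dtype=float32), np.float32(105.5), np.float32(29.8), np.float32(87.28))
brass (345, 38, 83, 56) (array([ 448.8, -149.8], dtype=float32), np.float32(78.7), np.float32(21.3), np.float32(-22.57))
brass (45, 140, 47, 58) (array([744.7, -53.6], dtype=float32), np.float32(56.4), np.float32(35.4), np.float32(-76.27))
copper (184, 105, 128, 32) (array([573.9, -99.6], dtype=float32), np.float32(117.8), np.float32(27.3), np.float32(0.87))
neck brass,copper [[ 640.4  -64.7]
 [ 616.2 -105.9]]
handle ends [[580.  -34.3]
 [558.   -8.4]]
plate corners [[ 692.6 -134.4]
 [ 454.8 -141.7]] dowel [[ 491.8 -105. ]]
[ 1.73666599e+01  7.83825132e+00 -1.42030838e+01 -2.11474724e-03
 -6.79657316e+01 -1.59025278e+01]
```

Request:
{"api": "carry_out", "payload": {
  "targets": [
    [-0.0085, -0.1, 0, 0, 0, 0],
    [-0.0085, -0.103, 0.03, 0, 0, 0.025],
    [0, 0, 0.1, 0, 0, 0],
    [0, 0, 0.1, 0, 0, 0],
    [0, 0, 0.07, 0, 0, 0]
  ],
  "hand": 0.65,
  "squeeze": 35
}}

```text
time_s: 3.2
tcp_pos: [0.6459, -0.0191, 0.0981]
eef_rot: [179.8, -0.0, -90.0]
contact_force: [0.2, 0.9, 0.8]
gripper_width: 0.057
gripper_force: 0.0
```

Request:
{"api": "carry_out", "payload": {
  "targets": [
    [0, 0, 0.04, 0, 0, 0],
    [0, 0, 0.02, 0, 0, 0],
    [0, 0, 0, 0, 0, 0]
  ]
}}

```text
time_s: 3.58
tcp_pos: [0.6468, -0.019, 0.0705]
eef_rot: [180.0, -0.0, -89.9]
contact_force: [-0.5, 1.2, 0.5]
gripper_width: 0.0571
gripper_force: 0.0
```

Request:
{"api": "carry_out", "payload": {
  "targets": [
    [0, 0, 0, 0, 0, 0],
    [0, 0, 0, 0, 0, 0],
    [0, 0, 0, 0, 0, 0],
    [0, 0, 0, 0, 0, 0]
  ],
  "hand": 0
}}

```text
time_s: 4.08
tcp_pos: [0.6478, -0.0187, 0.0716]
eef_rot: [-179.9, 0.0, -89.9]
contact_force: [0.5, -0.4, 2.0]
gripper_width: 0.0267
gripper_force: 34.6
```

Request:
{"api": "carry_out", "payload": {
  "targets": [
    [0, 0, -0.04, 0, 0, 0],
    [0, 0, -0.1, 0, 0, 0],
    [0, 0, -0.1, 0, 0, 0],
    [-0.06, 0.008, 0, 0, 0, 0],
    [-0.1, 0.014, 0, 0, 0, 0]
  ]
}}

```text
time_s: 4.7
tcp_pos: [0.6351, 0.0608, 0.1909]
eef_rot: [180.0, 0.0, -90.0]
contact_force: [0.0, 0.3, -4.1]
gripper_width: 0.0268
gripper_force: 34.6
```

Request:
{"api": "carry_out", "payload": {
  "targets": [
    [-0.1, 0.014, 0, 0, 0, 0],
    [-0.1, 0.014, 0, 0, 0, 0],
    [-0.1, 0.014, 0, 0, 0, 0],
    [-0.1, 0.014, 0, 0, 0, 0],
    [-0.1, 0.014, 0, 0, 0, 0.03]
  ]
}}

```text
time_s: 5.32
tcp_pos: [0.599, 0.3123, 0.19]
eef_rot: [179.9, -0.0, -91.7]
contact_force: [1.6, -0.4, -2.2]
gripper_width: 0.0266
gripper_force: 34.6
```

Request:
{"api": "carry_out", "payload": {
  "targets": [
    [-0.052, 0.004, 0, 0, 0, 0],
    [0, 0, 0, 0, 0, 0]
  ]
}}

```text
time_s: 5.58
tcp_pos: [0.5981, 0.3386, 0.1896]
eef_rot: [179.9, -0.1, -91.5]
contact_force: [-0.4, 0.0, -3.3]
gripper_width: 0.0268
gripper_force: 34.6
```

```bash
python3 - <<'E'
from heads import *
go(600,337,17,-91.9); print(r.get_state()["gripper_width"])
im,c=shot("top","t1"); heads(im,c,.075)
hsv=cv2.cvtColor(im,cv2.COLOR_RGB2HSV); H,S,V=cv2.split(hsv)
E
```

```text
t 5.6 from [598.1 338.6 189.6] [ 1.7991e+02 -6.0000e-02 -9.1530e+01] shift [ 0.0028 -0.0045  0.3453] turn [ 0.0014 -0.0009  0.0061] j6 -47.0
0.026842532460380857
copper (216, 113, 253, 307) (array([ 144.6, -566.7], dtype=float32), np.float32(1276.2), np.float32(602.9), np.float32(-37.44))
copper (6, 242, 45, 178) (array([ 83. , 652.7], dtype=float32), np.float32(550.2), np.float32(135.0), np.float32(2.11))
copper (151, 82, 244, 17) (array([897.3, -80.5], dtype=float32), np.float32(831.0), np.float32(42.8), np.float32(-89.95))
```

Request:
{"api": "carry_out", "payload": {
  "targets": [
    [0.003, -0.0045, 0.1, 0, 0, 0.006],
    [0, 0, 0.1, 0, 0, 0],
    [0, 0, 0.08, 0, 0, 0],
    [0, 0, 0.045, 0, 0, 0],
    [0, 0, 0.015, 0, 0, 0]
  ]
}}

```text
time_s: 6.25
tcp_pos: [0.6006, 0.3334, 0.019]
eef_rot: [179.9, -0.1, -92.1]
contact_force: [-0.7, -0.0, -2.8]
gripper_width: 0.0266
gripper_force: 34.6
```

Request:
{"api": "carry_out", "payload": {
  "targets": [
    [0, 0, 0.004, 0, 0, 0],
    [0, 0, 0, 0, 0, 0]
  ]
}}

```text
time_s: 6.5
tcp_pos: [0.6018, 0.3357, 0.0201]
eef_rot: [-179.9, 0.1, -92.0]
contact_force: [0.6, -0.1, -3.6]
gripper_width: 0.0268
gripper_force: 34.6
```

Request:
{"api": "carry_out", "payload": {
  "targets": [
    [0, 0, 0.005, 0, 0, 0],
    [0, 0, 0, 0, 0, 0]
  ]
}}

```text
time_s: 6.75
tcp_pos: [0.6012, 0.3357, 0.0168]
eef_rot: [-180.0, 0.0, -92.0]
contact_force: [-0.2, -0.0, -2.8]
gripper_width: 0.0269
gripper_force: 34.6
```

```bash
python3 - <<'E'
from h import *
go(600,337,17,-91.9); print(r.get_state()["contact_force"])
E
```

```text
t 6.8 from [601.2 335.7  16.8] [-1.7997e+02  3.0000e-02 -9.2010e+01] shift [-0.0026  0.0024 -0.0004] turn [-0.0004  0.0005 -0.0019] j6 -47.0
[-0.19880557 -0.04418569 -2.83681143]
```

Request:
{"api": "carry_out", "payload": {
  "targets": [
    [0, 0, 0.002, 0, 0, 0],
    [0, 0, 0, 0, 0, 0]
  ]
}}

```text
time_s: 7.0
tcp_pos: [0.6012, 0.3357, 0.0167]
eef_rot: [-180.0, 0.0, -92.0]
contact_force: [-4.6, -1.0, 5.2]
gripper_width: 0.0268
gripper_force: 34.6
```

Request:
{"api": "carry_out", "payload": {
  "targets": [
    [0, 0, 0, 0, 0, 0],
    [0, 0, 0, 0, 0, 0],
    [0, 0, -0.05, 0, 0, 0],
    [0, 0, -0.1, 0, 0, 0],
    [0, 0, -0.1, 0, 0, 0]
  ],
  "hand": 0.65
}}

```text
time_s: 7.62
tcp_pos: [0.6011, 0.3354, 0.1414]
eef_rot: [180.0, -0.0, -92.0]
contact_force: [0.9, 1.1, -0.7]
gripper_width: 0.0567
gripper_force: 0.0
```

Request:
{"api": "carry_out", "payload": {
  "targets": [
    [0, 0, -0.1, 0, 0, 0],
    [0, 0, -0.1, 0, 0, 0],
    [0.099, 0.004, 0, 0, 0, 0],
    [0.099, 0.004, 0, 0, 0, 0],
    [0.099, 0.004, 0, 0, 0, 0]
  ]
}}

```text
time_s: 8.25
tcp_pos: [0.5897, 0.1861, 0.2406]
eef_rot: [-180.0, 0.0, -92.0]
contact_force: [1.5, -0.0, 0.0]
gripper_width: 0.057
gripper_force: 0.0
```

Request:
{"api": "carry_out", "payload": {
  "targets": [
    [0.099, 0.004, 0, 0, 0, 0],
    [0.099, 0.004, 0, 0, 0, 0],
    [0.099, 0.004, 0, 0, 0, 0],
    [0.099, 0.004, 0, 0, 0, 0],
    [0.099, 0.004, 0, 0, 0, 0]
  ]
}}

```text
time_s: 8.88
tcp_pos: [0.571, -0.0612, 0.2406]
eef_rot: [-180.0, 0.0, -92.0]
contact_force: [0.8, -0.9, 0.7]
gripper_width: 0.057
gripper_force: 0.0
```

Request:
{"api": "carry_out", "payload": {
  "targets": [
    [0, 0, 0, 0, 0, 0.17],
    [0, 0, 0, 0, 0, 0.17],
    [0, 0, 0, 0, 0, 0.17],
    [0, 0, 0, 0, 0, 0.17],
    [0, 0, 0, 0, 0, 0.17]
  ]
}}

```text
time_s: 9.5
tcp_pos: [0.5712, -0.0597, 0.2404]
eef_rot: [-180.0, 0.0, -143.4]
contact_force: [-0.0, 0.4, -0.3]
gripper_width: 0.057
gripper_force: 0.0
```

Request:
{"api": "carry_out", "payload": {
  "targets": [
    [0, 0, 0, 0, 0, 0.17],
    [0, 0, 0, 0, 0, 0.17],
    [0, 0, 0, 0, 0, 0.17],
    [0, 0, 0, 0, 0, 0.085],
    [0, 0, 0, 0, 0, 0]
  ]
}}

```text
time_s: 10.12
tcp_pos: [0.5712, -0.0597, 0.2404]
eef_rot: [180.0, 0.0, -178.7]
contact_force: [-0.3, -0.5, -1.1]
gripper_width: 0.0571
gripper_force: 0.0
```

```bash
python3 - <<'E'
from heads import *
im,c=shot("wrist","w2"); go(570,-100.6,71,-178.8); im=im.copy(); im[330:]=0
heads(im,c)
im,c=shot("top","t2"); im[300:]=0; heads(im[:,:],c,.02)
E
```

```text
t 10.2 from [571.2 -59.7 240.4] [ 1.800e+02  2.000e-02 -1.786e+02] shift [ 0.0045 -0.0818  0.3388] turn [0.     0.0003 0.0033] j6 -102.0
brass (158, 0, 49, 95) (array([ 441.2, -142.4], dtype=float32), np.float32(78.1), np.float32(21.7), np.float32(-22.68))
brass (141, 275, 22, 55) (array([ 687.8, -188.4], dtype=float32), np.float32(67.5), np.float32(19.5), np.float32(-9.85))
brass (389, 276, 22, 54) (array([682.8,  76. ], dtype=float32), np.float32(66.4), np.float32(18.8), np.float32(14.84))
copper (216, 137, 34, 126) (array([577.2, -99.8], dtype=float32), np.float32(124.3), np.float32(31.1), np.float32(-0.33))
copper (19, 98, 37, 202) (array([517.7, 702.6], dtype=float32), np.float32(695.1), np.float32(88.9), np.float32(0.95))
copper (442, 113, 23, 187) (array([ 531.2, -706.7], dtype=float32), np.float32(640.9), np.float32(66.3), np.float32(0.11))
copper (150, 82, 245, 17) (array([918.1, -76.6], dtype=float32), np.float32(862.2), np.float32(44.2), np.float32(-89.97))
```

View pics/w2.png

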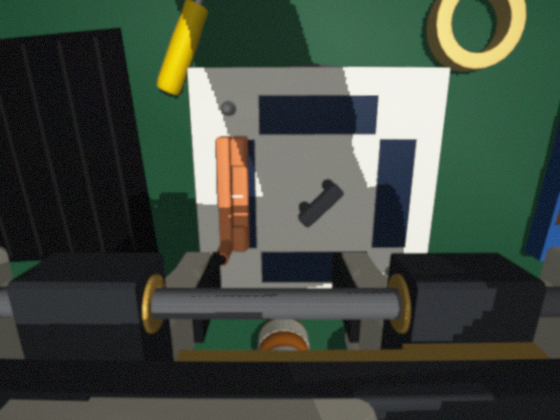

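Copper at (232,195) is unmoved. I'll grasp it.

Request:
{"api": "carry_out", "payload": {
  "targets": [
    [0.0045, -0.08, 0, 0, 0, 0.003],
    [0, -0.002, 0.1, 0, 0, 0],
    [0, 0, 0.1, 0, 0, 0],
    [0, 0, 0.1, 0, 0, 0],
    [0, 0, 0.03, 0, 0, 0]
  ]
}}

```text
time_s: 10.85
tcp_pos: [0.5679, -0.1009, 0.0725]
eef_rot: [-180.0, -0.3, -178.8]
contact_force: [0.8, 0.1, 0.6]
gripper_width: 0.0572
gripper_force: 0.0
```

Request:
{"api": "carry_out", "payload": {
  "targets": [
    [0, 0, 0.009, 0, 0, 0],
    [0, 0, 0, 0, 0, 0]
  ]
}}

```text
time_s: 11.1
tcp_pos: [0.571, -0.1006, 0.0723]
eef_rot: [-180.0, 0.1, -178.9]
contact_force: [0.1, 0.1, 0.3]
gripper_width: 0.0572
gripper_force: 0.0
```

Request:
{"api": "carry_out", "payload": {
  "targets": [
    [0, 0, 0, 0, 0, 0],
    [0, 0, 0, 0, 0, 0],
    [0, 0, 0, 0, 0, 0],
    [0, 0, 0, 0, 0, 0]
  ],
  "hand": 0
}}

```text
time_s: 11.6
tcp_pos: [0.5699, -0.1007, 0.0712]
eef_rot: [180.0, 0.0, -178.9]
contact_force: [-0.5, 1.0, 3.3]
gripper_width: 0.0264
gripper_force: 35.0
```

Request:
{"api": "carry_out", "payload": {
  "targets": [
    [0, 0, -0.04, 0, 0, 0],
    [0, 0, -0.1, 0, 0, 0],
    [0, 0, -0.1, 0, 0, 0],
    [0, 0, 0, 0, 0, -0.1],
    [0, 0, 0, 0, 0, -0.17]
  ]
}}

```text
time_s: 12.22
tcp_pos: [0.5694, -0.1005, 0.191]
eef_rot: [180.0, 0.0, -162.4]
contact_force: [-0.7, -0.3, -2.9]
gripper_width: 0.0269
gripper_force: 35.0
```

Request:
{"api": "carry_out", "payload": {
  "targets": [
    [0, 0, 0, 0, 0, -0.17],
    [0, 0, 0, 0, 0, -0.17],
    [0, 0, 0, 0, 0, -0.17],
    [0, 0, 0, 0, 0, -0.17],
    [0, 0, 0, 0, 0, -0.17]
  ]
}}

```text
time_s: 12.85
tcp_pos: [0.5691, -0.1007, 0.19]
eef_rot: [179.9, -0.0, -111.4]
contact_force: [0.9, -0.5, -3.5]
gripper_width: 0.0267
gripper_force: 35.0
```

Request:
{"api": "carry_out", "payload": {
  "targets": [
    [0, 0, 0, 0, 0, -0.17],
    [0, 0, 0, 0, 0, -0.158],
    [0, 0, 0, 0, 0, 0]
  ]
}}

```text
time_s: 13.22
tcp_pos: [0.5693, -0.1007, 0.1902]
eef_rot: [179.9, 0.0, -92.1]
contact_force: [-0.1, -0.2, -3.4]
gripper_width: 0.027
gripper_force: 35.0
```

```bash
python3 - <<'E'
from heads import *
go(510,340,190,-91.9); print(r.get_state()["gripper_width"])
E
```

```text
t 13.2 from [ 569.3 -100.7  190.2] [ 1.7992e+02  1.0000e-02 -9.2100e+01] shift [-8.764e-01  1.507e-01  6.000e-04] turn [ 0.0013  0.0001 -0.0033] j6 -11.0
0.026968739882515497
```

Request:
{"api": "carry_out", "payload": {
  "targets": [
    [-0.06, 0.01, 0, 0, 0, 0],
    [-0.1, 0.018, 0, 0, 0, 0],
    [-0.1, 0.018, 0, 0, 0, 0],
    [-0.1, 0.018, 0, 0, 0, 0],
    [-0.1, 0.018, 0, 0, 0, 0]
  ]
}}

```text
time_s: 13.85
tcp_pos: [0.5362, 0.1321, 0.1907]
eef_rot: [180.0, -0.0, -92.3]
contact_force: [2.6, -0.4, -2.7]
gripper_width: 0.0265
gripper_force: 35.0
```

Request:
{"api": "carry_out", "payload": {
  "targets": [
    [-0.1, 0.018, 0, 0, 0, 0],
    [-0.1, 0.018, 0, 0, 0, 0],
    [-0.1, 0.018, 0, 0, 0, 0],
    [-0.1, 0.014, 0, 0, 0, 0],
    [-0.016, 0, 0, 0, 0, 0]
  ]
}}

```text
time_s: 14.48
tcp_pos: [0.5095, 0.3425, 0.19]
eef_rot: [180.0, -0.0, -92.1]
contact_force: [-0.1, -1.4, -2.8]
gripper_width: 0.0267
gripper_force: 35.0
```

```bash
python3 - <<'E'
from heads import *
im,c=shot("top","t3"); go(510,340,17,-91.9)
print((ray([(0,0)],0,c)))
hsv=cv2.cvtColor(im,cv2.COLOR_RGB2HSV); 
cv2.imwrite("pics/t3c.png",cv2.resize(np.ascontiguousarray(im[130:260,90:300,::-1]),(800,495),interpolation=cv2.INTER_CUBIC))
E
```

```text
t 14.5 from [509.7 341.9 190. ] [ 1.7996e+02 -3.0000e-02 -9.2100e+01] shift [ 0.0035 -0.0009  0.346 ] turn [ 0.0006 -0.0006 -0.0033] j6 -54.0
[[1.2313793  0.91621531]]
```

View pics/t3c.png

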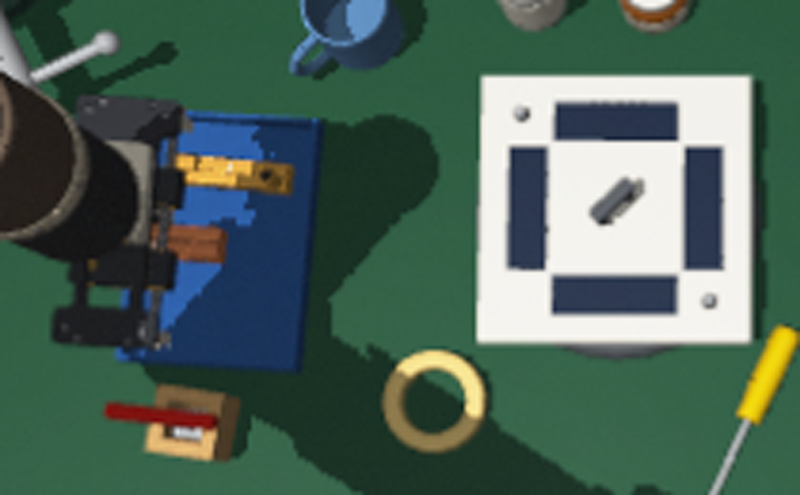

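Brass is standing in the tray at (235,172), and the plate is now empty. I'll lower copper.

Request:
{"api": "carry_out", "payload": {
  "targets": [
    [0.003, 0, 0.1, 0, 0, 0],
    [0, 0, 0.1, 0, 0, 0],
    [0, 0, 0.1, 0, 0, 0],
    [0, 0, 0.035, 0, 0, 0],
    [0, 0, 0.01, 0, 0, 0]
  ]
}}

```text
time_s: 15.15
tcp_pos: [0.5105, 0.3375, 0.0181]
eef_rot: [180.0, -0.1, -92.1]
contact_force: [-0.5, 1.5, -2.8]
gripper_width: 0.0264
gripper_force: 35.0
```

Request:
{"api": "carry_out", "payload": {
  "targets": [
    [0, 0, 0.003, 0, 0, 0],
    [0, 0, 0, 0, 0, 0]
  ]
}}

```text
time_s: 15.4
tcp_pos: [0.5111, 0.339, 0.0185]
eef_rot: [-179.9, 0.1, -92.0]
contact_force: [-0.6, 0.8, -3.4]
gripper_width: 0.0267
gripper_force: 35.0
```

Request:
{"api": "carry_out", "payload": {
  "targets": [
    [0, 0, 0.004, 0, 0, 0],
    [0, 0, 0, 0, 0, 0]
  ]
}}

```text
time_s: 15.65
tcp_pos: [0.5109, 0.3388, 0.0162]
eef_rot: [-179.9, 0.1, -92.0]
contact_force: [-1.3, 0.9, 5.0]
gripper_width: 0.0266
gripper_force: 35.0
```

Request:
{"api": "carry_out", "payload": {
  "targets": [
    [0, 0, 0, 0, 0, 0],
    [0, 0, 0, 0, 0, 0],
    [0, 0, -0.05, 0, 0, 0],
    [0, 0, -0.1, 0, 0, 0],
    [0, 0, -0.1, 0, 0, 0]
  ],
  "hand": 0.65
}}

```text
time_s: 16.27
tcp_pos: [0.5101, 0.3379, 0.1408]
eef_rot: [180.0, -0.1, -92.0]
contact_force: [1.0, 0.4, 0.4]
gripper_width: 0.0568
gripper_force: 0.0
```

Request:
{"api": "carry_out", "payload": {
  "targets": [
    [0, 0, -0.1, 0, 0, 0],
    [0, 0, -0.1, 0, 0, 0],
    [0.101, -0.021, 0, 0, 0, 0],
    [0.101, -0.021, 0, 0, 0, 0],
    [0.101, -0.021, 0, 0, 0, 0]
  ]
}}

```text
time_s: 16.9
tcp_pos: [0.5363, 0.1842, 0.2399]
eef_rot: [-180.0, 0.0, -92.0]
contact_force: [0.3, 0.5, -0.5]
gripper_width: 0.0568
gripper_force: 0.0
```

Request:
{"api": "carry_out", "payload": {
  "targets": [
    [0.101, -0.021, 0, 0, 0, 0],
    [0.101, -0.021, 0, 0, 0, 0],
    [0.101, -0.021, 0, 0, 0, 0],
    [0.101, -0.021, 0, 0, 0, 0],
    [0, 0, 0, 0, 0, -0.16]
  ]
}}

```text
time_s: 17.52
tcp_pos: [0.5712, -0.0209, 0.2395]
eef_rot: [180.0, -0.0, -82.5]
contact_force: [-0.9, 1.2, -1.0]
gripper_width: 0.0569
gripper_force: 0.0
```

Request:
{"api": "carry_out", "payload": {
  "targets": [
    [0, 0, 0, 0, 0, -0.16],
    [0, 0, 0, 0, 0, -0.16],
    [0, 0, 0, 0, 0, -0.16],
    [0, 0, 0, 0, 0, -0.17],
    [0, 0, 0, 0, 0, 0]
  ]
}}

```text
time_s: 18.15
tcp_pos: [0.5711, -0.0177, 0.2397]
eef_rot: [180.0, 0.0, -43.5]
contact_force: [0.5, 0.1, -0.4]
gripper_width: 0.0569
gripper_force: 0.0
```

```bash
python3 - <<'E'
from heads import *
im,c=shot("wrist","w3"); go(572.5,-18,86,-43.3)
t,ct=shot("top","t4")
for n,i,cc,z in (("w",im,c,.104),("t",t,ct,.104)):
    x0,y0=proj([[.5725,-.018,.104]],cc)[0].astype(int); w=60 if n=="w" else 14
    g=i[y0-w:y0+w,x0-w:x0+w].astype(int); m=np.zeros(i.shape[:2],np.uint8)
    m[y0-w:y0+w,x0-w:x0+w]=(g.max(2)<110)
    for b in blobs(m,20): print(n,(x0,y0),cv2.boundingRect(b),rect(b,z,cc))
a=np.hstack([im[:300], cv2.resize(t[140:250,100:300],(545,300))]); cv2.imwrite("pics/w3c.png",cv2.resize(np.ascontiguousarray(a[:,:,::-1]),(800,217*1)))
cv2.imwrite("pics/w3d.png",np.ascontiguousarray(im[:,:,::-1]))
E
```

```text
t 18.2 from [571.1 -17.8 239.7] [ 1.7999e+02  1.0000e-02 -4.3650e+01] shift [ 0.0024 -0.0016  0.3074] turn [ 0.0002  0.0001 -0.0058] j6 29.0
w (np.int64(276), np.int64(203)) (216, 213, 54, 50) (array([568.8,  26.5], dtype=float32), np.float32(48.6), np.float32(46.9), np.float32(43.59))
w (np.int64(276), np.int64(203)) (285, 216, 51, 47) (array([526.7, -16. ], dtype=float32), np.float32(45.9), np.float32(44.1), np.float32(49.3))
w (np.int64(276), np.int64(203)) (269, 170, 18, 58) (array([574.4, -21.5], dtype=float32), np.float32(50.9), np.float32(14.7), np.float32(-43.86))
w (np.int64(276), np.int64(203)) (216, 143, 24, 25) (array([637.5, -17.2], dtype=float32), np.float32(28.3), np.float32(13.8), np.float32(-89.87))
w (np.int64(276), np.int64(203)) (317, 143, 19, 20) (array([575.5, -78.5], dtype=float32), np.float32(16.4), np.float32(15.0), np.float32(-40.84))
t (np.int64(249), np.int64(181)) (235, 167, 28, 28) (array([576.8, -13.1], dtype=float32), np.float32(90.9), np.float32(89.3), np.float32(1.99))
```

View pics/w3c.png

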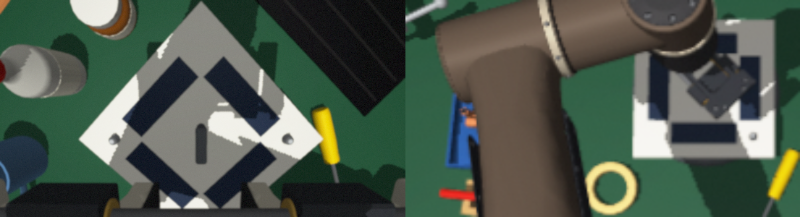

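The wrist view shows the handle centred at about (279,199), fitting at (572.5,−19) mm and −43.7°. The plate is clear, so I'll descend and grip.

Request:
{"api": "carry_out", "payload": {
  "targets": [
    [0.004, 0, 0.08, 0, 0, 0],
    [0, 0, 0.1, 0, 0, 0],
    [0, 0, 0.08, 0, 0, 0],
    [0, 0, 0.035, 0, 0, 0],
    [0, 0, 0.012, 0, 0, 0]
  ]
}}

```text
time_s: 18.88
tcp_pos: [0.572, -0.0193, 0.0851]
eef_rot: [179.9, 0.1, -43.6]
contact_force: [0.0, 0.3, 0.1]
gripper_width: 0.0568
gripper_force: 0.0
```

Request:
{"api": "carry_out", "payload": {
  "targets": [
    [0, 0, 0, 0, 0, 0],
    [0, 0, 0, 0, 0, 0],
    [0, 0, 0, 0, 0, 0],
    [0, 0, 0, 0, 0, 0],
    [0, 0, 0, 0, 0, 0]
  ],
  "hand": 0,
  "squeeze": 55
}}

```text
time_s: 19.5
tcp_pos: [0.5723, -0.0195, 0.0866]
eef_rot: [180.0, 0.0, -43.4]
contact_force: [-0.3, -1.1, 1.6]
gripper_width: 0.0138
gripper_force: 55.0
```

```bash
python3 - <<'E'
from heads import *
go(572.5,-19,86,-43.6);s=r.get_state(); print(s["contact_force"],s["moment"],s["gripper_width"])
E
```

```text
t 19.5 from [572.3 -19.5  86.6] [179.95   0.   -43.42] shift [-0.0004 -0.001   0.0012] turn [0.0008 0.0001 0.0029] j6 29.0
[-0.34155374 -1.13923298  1.5782626 ] [-0.25538948  0.41705616  0.0304101 ] 0.013803947099808742
```

Request:
{"api": "carry_out", "payload": {
  "targets": [
    [0, 0, -0.01, 0, 0, 0],
    [0, 0, -0.012, 0, 0, 0],
    [0, 0, -0.012, 0, 0, 0]
  ]
}}

```text
time_s: 19.88
tcp_pos: [0.5721, -0.0192, 0.1032]
eef_rot: [179.9, 0.0, -43.4]
contact_force: [-1.0, -1.3, -6.3]
gripper_width: 0.0136
gripper_force: 55.0
```

Request:
{"api": "carry_out", "payload": {
  "targets": [
    [0, 0, -0.012, 0, 0, 0],
    [0, 0, -0.012, 0, 0, 0],
    [0, 0, -0.012, 0, 0, 0],
    [0, 0, -0.02, 0, 0, 0]
  ]
}}

```text
time_s: 20.38
tcp_pos: [0.5725, -0.0191, 0.1316]
eef_rot: [180.0, 0.0, -43.4]
contact_force: [-0.6, 0.0, -5.8]
gripper_width: 0.0135
gripper_force: 55.0
```

Request:
{"api": "carry_out", "payload": {
  "targets": [
    [0, 0, -0.05, 0, 0, 0],
    [0, 0, -0.06, 0, 0, 0],
    [0, 0, -0.06, 0, 0, 0],
    [0, 0, 0, 0, 0, 0]
  ]
}}

```text
time_s: 20.88
tcp_pos: [0.5743, -0.0188, 0.2193]
eef_rot: [-179.7, -0.2, -43.4]
contact_force: [-0.1, 0.0, -6.6]
gripper_width: 0.0135
gripper_force: 55.0
```

```bash
python3 - <<'E'
from heads import *
go(548.3,-341,200,-40.2);s=r.get_state(); print(s["contact_force"],s["moment"],s["gripper_width"])
im,c=shot("wrist","w4"); t,ct=shot("scene","s2")
for n,i,cc,z in (("top",)+shot("top","t5")+(.004,),):
    hsv=cv2.cvtColor(i,cv2.COLOR_RGB2HSV);H,S,V=cv2.split(hsv)
    for b in blobs((V<48)&(S<90),500)[:3]: print(n,cv2.boundingRect(b),rect(b,z,cc))
a=np.hstack([im[:,:], t]); cv2.imwrite("pics/w4c.png",cv2.resize(np.ascontiguousarray(a[:,:,::-1]),(800,300)))
E
```

```text
t 20.9 from [574.3 -18.8 219.3] [-179.73   -0.19  -43.4 ] shift [0.4049 0.5041 0.0375] turn [-0.0044 -0.0033 -0.0534] j6 29.0
[-0.1346612   0.013724   -6.56470389] [ 0.05636075  0.1125169  -0.03563467] 0.013502715724685298
top (306, 160, 78, 75) (array([ 548.2, -340.8], dtype=float32), np.float32(253.2), np.float32(252.4), np.float32(5.09))
top (174, 172, 98, 207) (array([245.8, 131.7], dtype=float32), np.float32(764.9), np.float32(170.9), np.float32(29.58))
top (0, 233, 25, 76) (array([267.1, 781.6], dtype=float32), np.float32(252.2), np.float32(79.7), np.float32(6.15))
```

View pics/w4c.png

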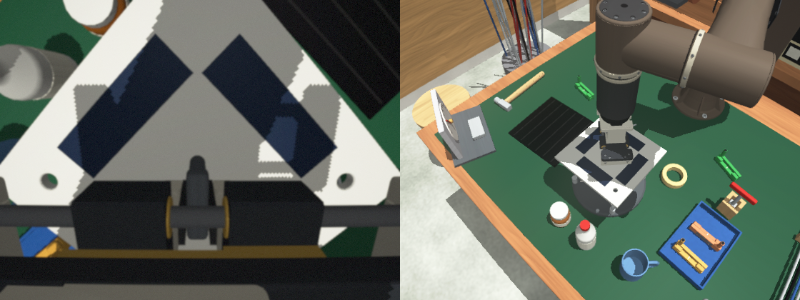

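The plate is off the dowels, level and free, and both heads stand in the tray at (707,238) and (690,257). I'll carry the plate to the mat.

Request:
{"api": "carry_out", "payload": {
  "targets": [
    [0.03, 0.037, 0, 0, 0, 0],
    [0.06, 0.075, 0, 0, 0, 0],
    [0.065, 0.08, 0, 0, 0, 0],
    [0.065, 0.08, 0, 0, 0, 0],
    [0.065, 0.08, 0, 0, 0, 0]
  ]
}}

```text
time_s: 21.65
tcp_pos: [0.5542, -0.2462, 0.2144]
eef_rot: [179.9, 0.1, -43.4]
contact_force: [0.9, 0.8, -6.0]
gripper_width: 0.0134
gripper_force: 55.0
```

Request:
{"api": "carry_out", "payload": {
  "targets": [
    [0.06, 0.075, 0, 0, 0, 0],
    [0.04, 0.05, 0, 0, 0, 0],
    [0.02, 0.027, 0, 0, 0, -0.057],
    [0, 0, 0, 0, 0, 0]
  ]
}}

```text
time_s: 22.15
tcp_pos: [0.5453, -0.3422, 0.2139]
eef_rot: [179.9, 0.2, -40.1]
contact_force: [-0.4, 0.1, -5.8]
gripper_width: 0.0137
gripper_force: 55.0
```

```bash
python3 - <<'E'
from heads import *
go(548,-342,41,-40)
E
```

```text
t 22.1 from [ 545.3 -342.2  213.9] [179.92   0.2  -40.11] shift [ 0.005  -0.0043  0.3458] turn [ 0.0013  0.0033 -0.0019] j6 65.0
```

Request:
{"api": "carry_out", "payload": {
  "targets": [
    [0.005, -0.004, 0.08, 0, 0, 0],
    [0, 0, 0.1, 0, 0, 0],
    [0, 0, 0.09, 0, 0, 0],
    [0, 0, 0.04, 0, 0, 0],
    [0, 0, 0.02, 0, 0, 0]
  ]
}}

```text
time_s: 22.78
tcp_pos: [0.5487, -0.3404, 0.0489]
eef_rot: [179.9, 0.2, -40.0]
contact_force: [-0.1, -0.2, -5.1]
gripper_width: 0.013
gripper_force: 55.0
```

Request:
{"api": "carry_out", "payload": {
  "targets": [
    [0, 0, 0.004, 0, 0, 0],
    [0, 0, 0, 0, 0, 0]
  ]
}}

```text
time_s: 23.02
tcp_pos: [0.5504, -0.3415, 0.0502]
eef_rot: [-180.0, -0.1, -40.0]
contact_force: [-0.5, -0.4, -5.6]
gripper_width: 0.0136
gripper_force: 55.0
```

```bash
python3 - <<'E'
from heads import *
go(548,-342,40.5,-40)
E
```

```text
t 23.0 from [ 550.4 -341.5   50.2] [-1.7998e+02 -7.0000e-02 -3.9990e+01] shift [-0.003   0.0039  0.0194] turn [-0.0004 -0.0012  0.0001] j6 65.0
```

Request:
{"api": "carry_out", "payload": {
  "targets": [
    [-0.003, 0.003, 0.01, 0, 0, 0],
    [0, 0, 0.006, 0, 0, 0],
    [0, 0, 0, 0, 0, 0]
  ]
}}

```text
time_s: 23.4
tcp_pos: [0.5474, -0.3416, 0.0412]
eef_rot: [180.0, 0.0, -40.0]
contact_force: [0.1, 0.2, -6.6]
gripper_width: 0.0134
gripper_force: 55.0
```

Request:
{"api": "carry_out", "payload": {
  "targets": [
    [0, 0, 0.003, 0, 0, 0],
    [0, 0, 0, 0, 0, 0]
  ]
}}

```text
time_s: 23.65
tcp_pos: [0.5478, -0.3417, 0.0407]
eef_rot: [-180.0, -0.0, -40.0]
contact_force: [-1.8, 2.1, 2.8]
gripper_width: 0.0136
gripper_force: 55.0
```

Request:
{"api": "carry_out", "payload": {
  "targets": [
    [0, 0, 0, 0, 0, 0],
    [0, 0, 0, 0, 0, 0],
    [0, 0, -0.05, 0, 0, 0],
    [0, 0, -0.1, 0, 0, 0],
    [0, 0, -0.1, 0, 0, 0]
  ],
  "hand": 0.5
}}

```text
time_s: 24.28
tcp_pos: [0.5477, -0.3417, 0.1661]
eef_rot: [180.0, -0.0, -40.0]
contact_force: [0.3, -0.5, 0.4]
gripper_width: 0.0436
gripper_force: 0.0
```

Request:
{"api": "carry_out", "payload": {
  "targets": [
    [0, 0, -0.05, 0, 0, 0.16],
    [0, 0, 0, 0, 0, 0.17],
    [0, 0, 0, 0, 0, 0.17],
    [0, 0, 0, 0, 0, 0.17],
    [0, 0, 0, 0, 0, 0.163]
  ]
}}

```text
time_s: 24.9
tcp_pos: [0.5479, -0.3417, 0.1901]
eef_rot: [-180.0, -0.0, -90.3]
contact_force: [-0.0, 0.1, 0.1]
gripper_width: 0.0439
gripper_force: 0.0
```

Request:
{"api": "carry_out", "payload": {
  "targets": [
    [-0.1, -0.007, 0, 0, 0, 0],
    [-0.1, -0.007, 0, 0, 0, 0],
    [-0.1, -0.007, 0, 0, 0, 0],
    [-0.1, -0.007, 0, 0, 0, 0],
    [-0.1, -0.007, 0, 0, 0, 0]
  ]
}}

```text
time_s: 25.52
tcp_pos: [0.5654, -0.09, 0.1903]
eef_rot: [-179.9, -0.0, -90.0]
contact_force: [0.8, 0.6, -0.8]
gripper_width: 0.0439
gripper_force: 0.0
```

Request:
{"api": "carry_out", "payload": {
  "targets": [
    [-0.1, -0.007, 0, 0, 0, 0],
    [-0.1, -0.007, 0.04, 0, 0, 0],
    [0, 0, 0.06, 0, 0, 0],
    [0, 0, 0, 0, 0, 0],
    [0, 0, 0, 0, 0, 0]
  ]
}}

```text
time_s: 26.15
tcp_pos: [0.5727, 0.0081, 0.1409]
eef_rot: [-179.9, -0.0, -90.0]
contact_force: [0.1, -0.7, 1.1]
gripper_width: 0.0435
gripper_force: 0.0
```

```bash
python3 - <<'E'
from heads import *
go(572,10,160,-90)
im,c=shot("wrist","w5"); t,ct=shot("top","t6")
a=np.hstack([im, t]); cv2.imwrite("pics/w5c.png",cv2.resize(np.ascontiguousarray(im[:300,100:460,::-1]),(720,600),interpolation=cv2.INTER_CUBIC))
# plate on mat in the top picture, at plane .014
hsv=cv2.cvtColor(t,cv2.COLOR_RGB2HSV);H,S,V=cv2.split(hsv)
m=((S<40)&(V>150)).astype(np.uint8); m[:,:290]=0; m[:140]=0
for b in blobs(m,800): print(cv2.boundingRect(b),rect(b,.014,ct))
E
```

```text
t 26.1 from [572.7   8.1 140.9] [-1.7993e+02 -1.0000e-02 -8.9990e+01] shift [-0.0038  0.0014 -0.0383] turn [-0.0011 -0.0001  0.0001] j6 -20.0
(463, 160, 97, 244) (array([ 291.3, -899.5], dtype=float32), np.float32(788.0), np.float32(318.5), np.float32(-0.91))
(308, 160, 75, 73) (array([ 548.7, -340.2], dtype=float32), np.float32(241.8), np.float32(241.4), np.float32(-85.1))
```

View pics/w5c.png

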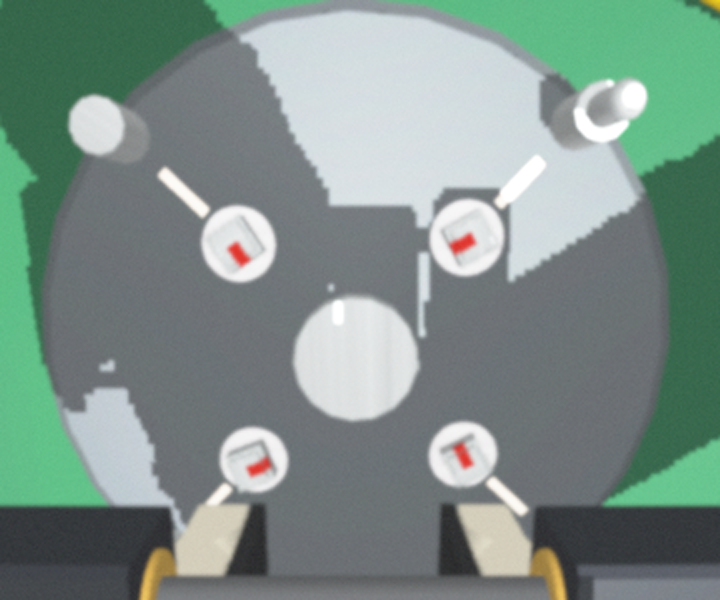

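The plate lies at (548.7,−340.2), centred on the mat. The view shows the bolts at crop pixels (238,243), (467,237), (254,460) and (463,455), with red marks towards the hub. The hub is at (356,358), a dowel tip at (631,97) and a plain post at (97,125). I'll fit the base pose and the bolt angles.

```bash
cat > bolts.py <<'E'
from h import *
B=np.array([[44,44],[-44,44],[-44,-44],[44,-44]])/1000.
def circ(im,c,P,z,rad,thr):
    u=proj([[*P,z]],c)[0]; x,y=u.round().astype(int); w=rad
    m=np.zeros(im.shape[:2],np.uint8); m[max(0,y-w):y+w,x-w:x+w]=(im[max(0,y-w):y+w,x-w:x+w].min(2)>thr)
    b=blobs(m,30)
    if not b: return None
    (cx,cy),rr=cv2.minEnclosingCircle(b[0]); return (cx,cy),rr,ray([(cx,cy)],z,c)[0]
def angles(im,c,ctr,yaw,show=True):
    """bolt turn from the red mark: clockwise from hub-pointing"""
    hsv=cv2.cvtColor(np.ascontiguousarray(im),cv2.COLOR_RGB2HSV);H,S,V=cv2.split(hsv)
    red=(((H<8)|(H>172))&(S>110)&(V>70)).astype(np.uint8)
    R=Ro.from_euler("z",yaw,degrees=True).as_matrix()[:2,:2]
    out=[]
    for i,b in enumerate(B):
        p=ctr+R@b; u=proj([[*p,.036]],c)[0].round().astype(int)
        m=np.zeros_like(red); m[u[1]-14:u[1]+15,u[0]-14:u[0]+15]=red[u[1]-14:u[1]+15,u[0]-14:u[0]+15]
        ys,xs=np.nonzero(m)
        if len(xs)<8: print(i+1,"no red"); out.append(None); continue
        q=ray(np.c_[xs,ys],.036,c); g=q.mean(0); d=g-p
        e=np.linalg.svd(q-g)[2][0]; e=e if e@d>0 else -e
        hub=np.arctan2(*(-(R@b))[::-1]); tn=lambda v:(np.degrees(hub-np.arctan2(v[1],v[0]))+90)%360-90
        print(f"bolt{i+1} pos {(p*1000).round(1)} n{len(xs)} off {(d*1000).round(1)} turn(centroid) {tn(d):.1f} turn(axis) {tn(e):.1f} markyaw {np.degrees(np.arctan2(d[1],d[0])):.1f}")
E
python3 - <<'E'
from bolts import *
im=cv2.imread("pics/w5.png")[:,:,::-1].copy(); c=cam("wrist")
src=[];dst=[]
for n,P,px,z,b in (("hub",(.572,-.018),(278,179),.038,(0,0)),("post",None,(148.5,62.5),.05,(84,-84)),("dowel",None,(415.5,48.5),.075,(-84,-84))):
    q=ray([px],z,c)[0]*1000; print(n,q.round(1)); src.append(b);dst.append(q)
print(circ(im,c,(.572,-.018),.038,38,185))
src=np.array(src,float);dst=np.array(dst); s0=src-src.mean(0); d0=dst-dst.mean(0)
yaw=np.degrees(np.arctan2((s0[:,0]*d0[:,1]-s0[:,1]*d0[:,0]).sum(),(s0*d0).sum())); 
R=Ro.from_euler("z",yaw,degrees=True).as_matrix()[:2,:2]; t=dst.mean(0)-R@src.mean(0); print("yaw",yaw.round(2),"ctr",t.round(2),"res",(src@R.T+t-dst).round(1))
angles(im,c,t/1000,yaw)
# discs (washers) at z~.022
for i,px in enumerate([(227,230),(331,227),(333.5,118.5),(220,121.5)]): print("disc",i+1,(ray([px],.022,c)*1000).round(1))
E
```

```text
hub [571.7 -20.2]
post [ 657.5 -100.7]
dowel [ 491.  -104.7]
((277.6345520019531, 178.89659118652344), 30.79141616821289, array([ 0.57192717, -0.02031372]))
yaw 1.47 ctr [571.96 -19.24] res [[ 0.3  1. ]
 [ 0.6 -0.3]
 [-0.9 -0.7]]
bolt1 pos [614.8  25.9] n54 off [-4.3 -2.1] turn(centroid) 20.0 turn(axis) 17.5 markyaw -153.5
bolt2 pos [526.8  23.6] n58 off [ 2.6 -4.7] turn(centroid) 17.8 turn(axis) 18.2 markyaw -61.3
bolt3 pos [529.1 -64.4] n66 off [4.1 2.1] turn(centroid) 19.1 turn(axis) 18.8 markyaw 27.3
bolt4 pos [617.1 -62.1] n58 off [-2.2  3.5] turn(centroid) 14.6 turn(axis) 8.2 markyaw 121.9
disc 1 [[614.4  25.9]]
disc 2 [[527.2  23.3]]
disc 3 [[529.  -64.3]]
disc 4 [[616.2 -62.2]]
```

Request:
{"api": "carry_out", "payload": {
  "targets": [
    [0, 0, -0.1, 0, 0, 0],
    [0, 0, -0.1, 0, 0, 0],
    [-0.09, 0.05, 0, 0, 0, 0],
    [-0.09, 0.05, 0, 0, 0, 0],
    [-0.09, 0.05, 0, 0, 0, 0]
  ]
}}

```text
time_s: 26.88
tcp_pos: [0.4967, 0.144, 0.2413]
eef_rot: [-179.9, 0.1, -90.1]
contact_force: [1.5, 0.8, -0.2]
gripper_width: 0.044
gripper_force: 0.0
```

Request:
{"api": "carry_out", "payload": {
  "targets": [
    [-0.09, 0.05, 0, 0, 0, 0],
    [-0.09, 0.05, 0, 0, 0, 0],
    [-0.09, 0.05, 0, 0, 0, 0],
    [-0.09, 0.05, 0, 0, 0, 0],
    [-0.09, 0.05, 0, 0, 0, 0.08]
  ]
}}

```text
time_s: 27.5
tcp_pos: [0.3716, 0.3697, 0.2414]
eef_rot: [-179.9, 0.1, -94.9]
contact_force: [0.0, -0.7, 0.4]
gripper_width: 0.0436
gripper_force: 0.0
```

Request:
{"api": "carry_out", "payload": {
  "targets": [
    [0, 0, 0, 0, 0, 0],
    [0, 0, 0, 0, 0, 0]
  ]
}}

```text
time_s: 27.75
tcp_pos: [0.3722, 0.3682, 0.2405]
eef_rot: [-180.0, 0.1, -94.8]
contact_force: [0.9, -0.5, 0.5]
gripper_width: 0.0435
gripper_force: 0.0
```

```bash
cat > wr.py <<'E'
from h import *
def look(name):
    im,c=shot("wrist",name); hsv=cv2.cvtColor(im,cv2.COLOR_RGB2HSV);H,S,V=cv2.split(hsv); S=S.copy(); S[290:]=0
    for b in blobs(((H<5)|(H>174))&(S>170)&(V>60),200)[:2]: print("bar",cv2.boundingRect(b),rect(b,.136,c))
    for b in blobs((H>8)&(H<22)&(S>50)&(S<170)&(V>60),300)[:2]: print("wood",cv2.boundingRect(b),rect(b,.06,c))
    return im,c
E
python3 - <<'E'
from wr import *
look("w6"); go(372,348,115,-94.8)
E
```

```text
bar (267, 129, 18, 115) (array([371.1, 347.8], dtype=float32), np.float32(89.0), np.float32(12.5), np.float32(84.8))
wood (128, 119, 42, 110) (array([500.5, 340.1], dtype=float32), np.float32(107.7), np.float32(40.2), np.float32(87.09))
wood (246, 134, 21, 70) (array([389.7, 343. ], dtype=float32), np.float32(67.9), np.float32(19.6), np.float32(84.76))
t 27.8 from [372.4 367.8 240.4] [-1.7998e+02  5.0000e-02 -9.4800e+01] shift [ 0.0397 -0.0025  0.2509] turn [-0.0004  0.0008  0.    ] j6 -71.0
```

View pics/w6.png

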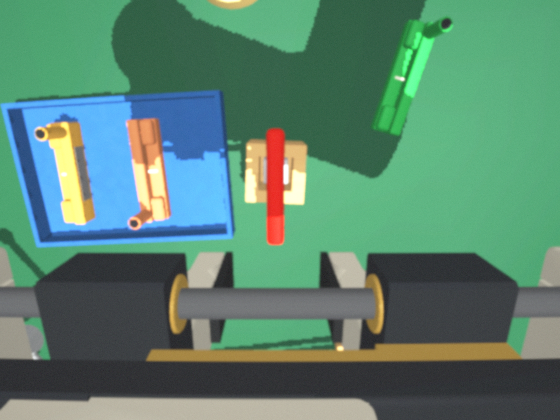

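Both heads stand in the tray at (70,172) and (150,172). The green one at (410,80) is the look-alike, so I leave it. The wrench bar is at (275,186) over the block, and I'll grip it.

Request:
{"api": "carry_out", "payload": {
  "targets": [
    [0.04, -0.001, 0.05, 0, 0, 0.007],
    [0, 0, 0.1, 0, 0, 0],
    [0, 0, 0.07, 0, 0, 0],
    [0, 0, 0.03, 0, 0, 0],
    [0, 0, 0, 0, 0, 0]
  ]
}}

```text
time_s: 28.42
tcp_pos: [0.3712, 0.3477, 0.1147]
eef_rot: [180.0, -0.1, -95.3]
contact_force: [-0.1, 0.9, 0.7]
gripper_width: 0.044
gripper_force: 0.0
```

Request:
{"api": "carry_out", "payload": {
  "targets": [
    [0, 0, 0, 0, 0, 0],
    [0, 0, 0, 0, 0, 0],
    [0, 0, 0, 0, 0, 0],
    [0, 0, 0, 0, 0, 0]
  ],
  "hand": 0,
  "squeeze": 60
}}

```text
time_s: 28.92
tcp_pos: [0.371, 0.3487, 0.1153]
eef_rot: [-180.0, 0.1, -95.2]
contact_force: [1.6, -0.7, 1.4]
gripper_width: 0.0137
gripper_force: 60.0
```

```bash
python3 - <<'E'
from wr import *
# block outline seen before the descent: rebuild that camera pose from the offset
s=r.get_state(); go(371,348,115,-95.2); print(s["contact_force"],s["moment"],s["gripper_width"])
K,D,e,R=cam("wrist")
Rt=Ro.from_euler("xyz",s["eef_rot"],degrees=True); off=Rt.inv().apply(e-s["tcp_pos"]); Rc=Rt.inv().as_matrix()@R
T=Ro.from_euler("xyz",[180,0.05,-94.8],degrees=True); c=(K,D,np.array([.3724,.3678,.2404])+T.apply(off),T.as_matrix()@Rc)
q=ray([(247,141),(306,142),(305,204),(245,203)],.06,c)*1000; print(q.round(1),q.mean(0).round(1)); d=q[1]-q[0]; print("block edge yaw",np.degrees(np.arctan2(d[1],d[0])))
d=q[2]-q[3];print(np.degrees(np.arctan2(d[1],d[0])))
E
```

```text
t 28.9 from [371.  348.7 115.3] [-1.7996e+02  5.0000e-02 -9.5180e+01] shift [ 0.0014 -0.0002  0.0007] turn [-0.0006  0.0008  0.0003] j6 -71.0
[ 1.60292383 -0.66381475  1.42674201] [-0.06598906 -0.30685518  0.0085163 ] 0.013739279855519631
[[395.7 314.7]
 [339.5 320.4]
 [344.2 381.6]
 [404.3 375.5]] [370.9 348. ]
block edge yaw 174.21388899214546
174.17494117473004
```

Request:
{"api": "carry_out", "payload": {
  "targets": [
    [0, 0, -0.03, 0, 0, 0],
    [0, 0, -0.08, 0, 0, 0],
    [0, 0, -0.09, 0, 0, 0],
    [0.033, -0.03, 0, 0, 0, 0],
    [0.066, -0.06, 0, 0, 0, 0]
  ]
}}

```text
time_s: 29.55
tcp_pos: [0.411, 0.2954, 0.2162]
eef_rot: [-180.0, 0.1, -95.1]
contact_force: [1.0, 0.1, -3.7]
gripper_width: 0.0136
gripper_force: 60.0
```

Request:
{"api": "carry_out", "payload": {
  "targets": [
    [0.067, -0.06, 0, 0, 0, 0],
    [0.067, -0.06, 0, 0, 0, 0],
    [0.067, -0.06, 0, 0, 0, 0],
    [0.067, -0.06, 0, 0, 0, 0],
    [0.067, -0.06, 0, 0, 0, 0]
  ]
}}

```text
time_s: 30.18
tcp_pos: [0.5457, 0.1133, 0.2155]
eef_rot: [180.0, 0.0, -95.2]
contact_force: [0.7, 1.4, -3.2]
gripper_width: 0.0137
gripper_force: 60.0
```

Request:
{"api": "carry_out", "payload": {
  "targets": [
    [0.067, -0.06, 0, 0, 0, 0],
    [0.067, -0.061, 0, 0, 0, 0],
    [0.033, -0.033, 0, 0, 0, 0],
    [0, 0, 0, 0, 0, -0.13],
    [0, 0, 0, 0, 0, -0.13]
  ]
}}

```text
time_s: 30.8
tcp_pos: [0.6141, 0.0239, 0.215]
eef_rot: [179.9, 0.0, -79.4]
contact_force: [-0.6, 0.2, -2.8]
gripper_width: 0.0138
gripper_force: 60.0
```

Request:
{"api": "carry_out", "payload": {
  "targets": [
    [0, 0, 0, 0, 0, -0.13],
    [0, 0, 0, 0, 0, -0.13],
    [0, 0, 0, 0, 0, 0],
    [0, 0, 0, 0, 0, 0]
  ]
}}

```text
time_s: 31.3
tcp_pos: [0.6142, 0.0245, 0.2151]
eef_rot: [180.0, 0.0, -64.2]
contact_force: [0.2, -0.1, -2.4]
gripper_width: 0.0138
gripper_force: 60.0
```

```bash
python3 - <<'E'
from bolts import *
im,c=shot("wrist","w7"); go(614.6,25.9,145,-64); s=r.get_state(); print(s["gripper_width"],s["contact_force"])
angles(im,c,np.array([.5718,-.0193]),1.6)
cv2.imwrite("pics/w7c.png",np.ascontiguousarray(im[:,:,::-1]))
E
```

```text
t 31.4 from [614.3  24.5 215. ] [ 1.800e+02  1.000e-02 -6.414e+01] shift [-0.0022 -0.0018  0.14  ] turn [ 0.0001  0.0001 -0.0024] j6 5.0
0.01358525494083527 [-0.73974548  0.45535356 -3.09092784]
bolt1 pos [614.6  25.9] n693 off [-1.7  2.6] turn(centroid) 103.0 turn(axis) 20.8 markyaw 123.6
bolt2 pos [526.6  23.5] n32 off [ 2.8 -4.1] turn(centroid) 12.3 turn(axis) 11.4 markyaw -55.7
bolt3 pos [529.  -64.5] n38 off [4.9 3. ] turn(centroid) 15.5 turn(axis) 18.6 markyaw 31.1
bolt4 pos [617.  -62.1] n26 off [-2.1  3.4] turn(centroid) 15.3 turn(axis) 9.9 markyaw 121.3
```

View pics/w7c.png

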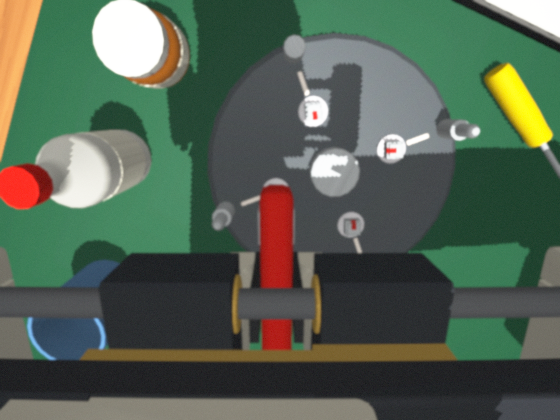

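```bash
python3 - <<'E'
from h import *
im=cv2.imread("pics/w7.png")[:,:,::-1]; c=cam("wrist"); s=r.get_state()
Rt=Ro.from_euler("xyz",s["eef_rot"],degrees=True)
hsv=cv2.cvtColor(np.ascontiguousarray(im),cv2.COLOR_RGB2HSV);H,S,V=cv2.split(hsv)
m=(((H<5)|(H>174))&(S>150)&(V>60)); m[:,:250]=0;m[:,310:]=0
ys,xs=np.nonzero(m); y0=ys[ys>150].min(); xm=xs[(ys>190)&(ys<240)].mean(); print(y0,xm)
for z in (s["tcp_pos"][2]+.011+.010,):
    q=ray([(xm,y0)],z,c)[0]; print("bar end in tool mm",Rt.inv().apply([*(q-s["tcp_pos"][:2]),0])*1000)
E
```

```text
186 276.08274078862314
bar end in tool mm [ 4.81334953e+01 -5.49105109e-01 -5.20459832e-03]
```

Request:
{"api": "carry_out", "payload": {
  "targets": [
    [-0.002, -0.002, 0.05, 0, 0, -0.012],
    [0, 0, 0.06, 0, 0, 0],
    [0, 0, 0.03, 0, 0, 0],
    [0, 0, 0, 0, 0, 0],
    [0, 0, 0, 0, 0, 0]
  ]
}}

```text
time_s: 31.98
tcp_pos: [0.6157, 0.0259, 0.146]
eef_rot: [-179.9, -0.0, -63.3]
contact_force: [0.0, -0.6, -1.6]
gripper_width: 0.0133
gripper_force: 60.0
```

Request:
{"api": "carry_out", "payload": {
  "targets": [
    [0, 0, 0.008, 0, 0, 0],
    [0, 0, 0.006, 0, 0, 0],
    [0, 0, 0, 0, 0, 0]
  ]
}}

```text
time_s: 32.35
tcp_pos: [0.6146, 0.0258, 0.1377]
eef_rot: [180.0, 0.0, -63.3]
contact_force: [0.8, -0.1, -2.5]
gripper_width: 0.014
gripper_force: 60.0
```

```bash
python3 - <<'E'
from bolts import *
go(614.6,25.9,127,-64); s=r.get_state(); print(s["gripper_width"],s["contact_force"],s["moment"])
E
```

```text
t 32.4 from [614.6  25.8 137.7] [ 1.7998e+02  1.0000e-02 -6.3290e+01] shift [-0.0003 -0.      0.0214] turn [0.0003 0.0001 0.0119] j6 6.0
0.014034150467432765 [ 0.78867617 -0.06223276 -2.54308317] [ 0.00046861  0.16991181 -0.05485667]
```

Request:
{"api": "carry_out", "payload": {
  "targets": [
    [0, 0, 0.004, 0, 0, 0],
    [0, 0, 0.003, 0, 0, 0],
    [0, 0, 0, 0, 0, 0]
  ]
}}

```text
time_s: 32.72
tcp_pos: [0.6147, 0.0258, 0.1341]
eef_rot: [180.0, 0.0, -63.3]
contact_force: [-0.4, -0.2, -4.1]
gripper_width: 0.0134
gripper_force: 60.0
```

Request:
{"api": "carry_out", "payload": {
  "targets": [
    [0, 0, 0.004, 0, 0, 0],
    [0, 0, 0.003, 0, 0, 0],
    [0, 0, 0, 0, 0, 0]
  ]
}}

```text
time_s: 33.1
tcp_pos: [0.6148, 0.0258, 0.1306]
eef_rot: [180.0, 0.0, -63.3]
contact_force: [0.5, 0.1, -2.8]
gripper_width: 0.0137
gripper_force: 60.0
```

```bash
python3 - <<'E'
from bolts import *
go(614.6,25.9,127,-64); s=r.get_state(); print(s["gripper_width"],s["contact_force"],s["moment"])
E
```

```text
t 33.1 from [614.8  25.8 130.6] [179.99   0.   -63.28] shift [-0.0003  0.0002  0.0072] turn [0.0002 0.0001 0.012 ] j6 6.0
0.013706569216116331 [ 0.5402315   0.14337316 -2.81722301] [0.01064772 0.20986586 0.01946721]
```

Request:
{"api": "carry_out", "payload": {
  "targets": [
    [0, 0, 0.006, 0, 0, 0],
    [0, 0, 0, 0, 0, 0.08],
    [0, 0, 0, 0, 0, 0.12],
    [0, 0, 0, 0, 0, 0.12],
    [0, 0, 0, 0, 0, 0.12]
  ]
}}

```text
time_s: 33.72
tcp_pos: [0.6147, 0.0257, 0.1276]
eef_rot: [180.0, -0.0, -89.9]
contact_force: [-0.6, 0.4, -3.0]
gripper_width: 0.0136
gripper_force: 60.0
```

```bash
python3 - <<'E'
from bolts import *
go(614.6,25.9,127,-64); s=r.get_state(); print(s["gripper_width"],s["contact_force"],s["moment"])
E
```

```text
t 33.7 from [614.7  25.7 127.6] [ 1.7997e+02 -1.0000e-02 -8.9900e+01] shift [-0.0004  0.0001  0.0011] turn [ 5.000e-04 -1.000e-04 -4.317e-01] j6 -20.0
0.013590305447547512 [-0.56362677  0.44666368 -3.00503443] [-0.162726    0.26490016  0.13645888]
```

Request:
{"api": "carry_out", "payload": {
  "targets": [
    [0, 0, 0, 0, 0, 0.12],
    [0, 0, 0, 0, 0, 0.12],
    [0, 0, 0, 0, 0, 0.12],
    [0, 0, 0, 0, 0, 0.12],
    [0, 0, 0, 0, 0, 0.12]
  ]
}}

```text
time_s: 34.35
tcp_pos: [0.6149, 0.0257, 0.1276]
eef_rot: [-180.0, -0.0, -125.9]
contact_force: [0.3, -0.8, -3.7]
gripper_width: 0.0138
gripper_force: 60.0
```

Request:
{"api": "carry_out", "payload": {
  "targets": [
    [0, 0, 0, 0, 0, 0.12],
    [0, 0, 0, 0, 0, 0.12],
    [0, 0, 0, 0, 0, 0.12],
    [0, 0, 0, 0, 0, 0.12],
    [0, 0, 0, 0, 0, 0.11]
  ]
}}

```text
time_s: 34.98
tcp_pos: [0.615, 0.0257, 0.1276]
eef_rot: [-180.0, 0.0, -161.3]
contact_force: [1.0, -1.0, -4.6]
gripper_width: 0.0132
gripper_force: 60.0
```

Request:
{"api": "carry_out", "payload": {
  "targets": [
    [0, 0, 0, 0, 0, -0.07],
    [0, 0, 0, 0, 0, 0],
    [0, 0, -0.03, 0, 0, 0],
    [0, 0, -0.09, 0, 0, 0],
    [0, 0, -0.06, 0, 0, 0]
  ]
}}

```text
time_s: 35.6
tcp_pos: [0.6155, 0.0259, 0.221]
eef_rot: [-180.0, 0.1, -156.9]
contact_force: [0.5, 0.2, -2.6]
gripper_width: 0.0133
gripper_force: 60.0
```

```bash
python3 - <<'E'
from bolts import *
im,c=shot("wrist","w8")
angles(im,c,np.array([.5718,-.0193]),1.6)
go(529,-64.4,217,-63)
E
```

```text
bolt1 pos [614.6  25.9] n610 off [4.  2.2] turn(centroid) 198.4 turn(axis) 113.4 markyaw 28.2
bolt2 pos [526.6  23.5] n33 off [ 2.2 -3.5] turn(centroid) 15.3 turn(axis) 15.6 markyaw -58.7
bolt3 pos [529.  -64.5] n39 off [3.7 2.5] turn(centroid) 12.4 turn(axis) 17.2 markyaw 34.2
bolt4 pos [617.  -62.1] n33 off [-3.2  4.5] turn(centroid) 11.2 turn(axis) 9.2 markyaw 125.4
t 35.6 from [617.2  25.9 225.3] [-179.87    0.44 -156.89] shift [ 0.2333 -0.0969  0.0151] turn [-0.0077  0.0038 -1.5648] j6 -88.0
```

Request:
{"api": "carry_out", "payload": {
  "targets": [
    [0.077, -0.032, 0, 0, 0, 0],
    [0.08, -0.033, 0, 0, 0, 0],
    [0.075, -0.031, 0, 0, 0, 0],
    [0, 0, 0, 0, 0, -0.16],
    [0, 0, 0, 0, 0, -0.16]
  ]
}}

```text
time_s: 36.28
tcp_pos: [0.5267, -0.0643, 0.2192]
eef_rot: [-180.0, 0.1, -137.5]
contact_force: [-0.6, 0.6, -2.3]
gripper_width: 0.0136
gripper_force: 60.0
```

Request:
{"api": "carry_out", "payload": {
  "targets": [
    [0, 0, 0, 0, 0, -0.16],
    [0, 0, 0, 0, 0, -0.16],
    [0, 0, 0, 0, 0, -0.16],
    [0, 0, 0, 0, 0, -0.16],
    [0, 0, 0, 0, 0, -0.16]
  ]
}}

```text
time_s: 36.9
tcp_pos: [0.527, -0.0638, 0.2188]
eef_rot: [-179.9, 0.0, -89.4]
contact_force: [0.3, 0.2, -2.2]
gripper_width: 0.0137
gripper_force: 60.0
```

Request:
{"api": "carry_out", "payload": {
  "targets": [
    [0, 0, 0.02, 0, 0, -0.16],
    [0, 0, 0.04, 0, 0, -0.16],
    [0, 0, 0.04, 0, 0, -0.16],
    [0, 0, 0, 0, 0, 0],
    [0, 0, 0, 0, 0, 0]
  ]
}}

```text
time_s: 37.52
tcp_pos: [0.5276, -0.0638, 0.1691]
eef_rot: [-179.9, -0.0, -61.1]
contact_force: [-0.6, -0.5, -2.6]
gripper_width: 0.014
gripper_force: 60.0
```

```bash
python3 - <<'E'
from bolts import *
go(529,-64.4,127,-60.5); print(r.get_state()["moment"])
E
```

```text
t 37.5 from [527.6 -63.8 169.1] [-1.7993e+02 -4.0000e-02 -6.1100e+01] shift [ 0.0023 -0.0018  0.0841] turn [-0.0012 -0.0007 -0.01  ] j6 15.0
[-0.0042326   0.14332453  0.04147282]
```

Request:
{"api": "carry_out", "payload": {
  "targets": [
    [0.0023, -0.002, 0.03, 0, 0, -0.01],
    [0, 0, 0.02, 0, 0, 0],
    [0, 0, 0.01, 0, 0, 0],
    [0, 0, 0.005, 0, 0, 0],
    [0, 0, 0, 0, 0, 0]
  ]
}}

```text
time_s: 38.15
tcp_pos: [0.5285, -0.0644, 0.1352]
eef_rot: [180.0, -0.0, -60.3]
contact_force: [-0.2, -0.8, -2.9]
gripper_width: 0.0138
gripper_force: 60.0
```

Request:
{"api": "carry_out", "payload": {
  "targets": [
    [0, 0, 0.005, 0, 0, 0],
    [0, 0, 0.005, 0, 0, 0],
    [0, 0, 0, 0, 0, 0]
  ]
}}

```text
time_s: 38.52
tcp_pos: [0.5283, -0.0644, 0.1301]
eef_rot: [180.0, 0.0, -60.3]
contact_force: [-0.3, 0.2, -2.4]
gripper_width: 0.0134
gripper_force: 60.0
```

```bash
python3 - <<'E'
from bolts import *
go(529,-64.4,127.5,-60.5); s=r.get_state(); print(s["contact_force"],s["moment"])
E
```

```text
t 38.5 from [528.3 -64.4 130.1] [ 1.7998e+02  1.0000e-02 -6.0290e+01] shift [ 0.0006 -0.0013  0.0053] turn [0.0003 0.0001 0.0035] j6 16.0
[-0.32736174  0.20723381 -2.42042508] [0.02268093 0.14954684 0.01461209]
```

Request:
{"api": "carry_out", "payload": {
  "targets": [
    [0.0006, -0.001, 0.005, 0, 0, 0],
    [0, 0, 0, 0, 0, 0.08],
    [0, 0, 0, 0, 0, 0.12],
    [0, 0, 0, 0, 0, 0.12],
    [0, 0, 0, 0, 0, 0.12]
  ]
}}

```text
time_s: 39.15
tcp_pos: [0.5289, -0.0646, 0.1277]
eef_rot: [180.0, -0.0, -86.9]
contact_force: [0.2, -0.2, -2.6]
gripper_width: 0.0133
gripper_force: 60.0
```

Request:
{"api": "carry_out", "payload": {
  "targets": [
    [0, 0, 0, 0, 0, 0.12],
    [0, 0, 0, 0, 0, 0.12],
    [0, 0, 0, 0, 0, 0.12],
    [0, 0, 0, 0, 0, 0.12],
    [0, 0, 0, 0, 0, 0.12]
  ]
}}

```text
time_s: 39.78
tcp_pos: [0.5291, -0.0645, 0.1277]
eef_rot: [-180.0, -0.0, -122.9]
contact_force: [0.7, -0.7, -4.2]
gripper_width: 0.0133
gripper_force: 60.0
```

Request:
{"api": "carry_out", "payload": {
  "targets": [
    [0, 0, 0, 0, 0, 0.12],
    [0, 0, 0, 0, 0, 0.12],
    [0, 0, 0, 0, 0, 0.12],
    [0, 0, 0, 0, 0, 0.12],
    [0, 0, 0, 0, 0, 0.11]
  ]
}}

```text
time_s: 40.4
tcp_pos: [0.5293, -0.0646, 0.1277]
eef_rot: [-180.0, 0.0, -158.3]
contact_force: [1.1, -1.1, -4.4]
gripper_width: 0.0135
gripper_force: 60.0
```

Request:
{"api": "carry_out", "payload": {
  "targets": [
    [0, 0, 0, 0, 0, -0.07],
    [0, 0, 0, 0, 0, 0],
    [0, 0, -0.02, 0, 0, 0],
    [0, 0, -0.06, 0, 0, 0],
    [0, 0, 0, 0, 0, 0]
  ]
}}

```text
time_s: 41.02
tcp_pos: [0.5306, -0.0642, 0.1707]
eef_rot: [-179.9, 0.3, -153.9]
contact_force: [0.3, -0.2, -3.0]
gripper_width: 0.0135
gripper_force: 60.0
```

Request:
{"api": "carry_out", "payload": {
  "targets": [
    [-0.037, 0.08, 0, 0, 0, 0],
    [-0.037, 0.08, 0, 0, 0, 0],
    [0, 0, 0, 0, 0, -0.16],
    [0, 0, 0, 0, 0, -0.16],
    [0, 0, 0, 0, 0, -0.16]
  ]
}}

```text
time_s: 41.65
tcp_pos: [0.5265, 0.0239, 0.1674]
eef_rot: [180.0, -0.0, -124.8]
contact_force: [0.0, 0.0, -2.7]
gripper_width: 0.0135
gripper_force: 60.0
```

Request:
{"api": "carry_out", "payload": {
  "targets": [
    [0, 0, 0, 0, 0, -0.16],
    [0, 0, 0, 0, 0, -0.16],
    [0, 0, 0, 0, 0, -0.16],
    [0, 0, 0, 0, 0, -0.16],
    [0, 0, 0, 0, 0, -0.16]
  ]
}}

```text
time_s: 42.28
tcp_pos: [0.5265, 0.0237, 0.1674]
eef_rot: [179.9, 0.0, -76.8]
contact_force: [0.3, 0.5, -2.5]
gripper_width: 0.0133
gripper_force: 60.0
```

Request:
{"api": "carry_out", "payload": {
  "targets": [
    [0, 0, 0, 0, 0, -0.16],
    [0, 0, 0, 0, 0, -0.12],
    [0, 0, 0, 0, 0, 0],
    [0, 0, 0, 0, 0, 0]
  ]
}}

```text
time_s: 42.78
tcp_pos: [0.5268, 0.0237, 0.1676]
eef_rot: [180.0, 0.0, -60.5]
contact_force: [-0.8, -0.8, -3.1]
gripper_width: 0.0135
gripper_force: 60.0
```

```bash
python3 - <<'E'
from bolts import *
go(526.9,23.4,135,-59.4); s=r.get_state(); print(s["contact_force"],s["moment"])
im,c=shot("wrist","w9"); angles(im,c,np.array([.5718,-.0193]),1.6)
E
```

```text
t 42.8 from [526.8  23.7 167.6] [ 1.7998e+02  1.0000e-02 -6.0460e+01] shift [0.0006 0.0001 0.0653] turn [ 0.0004  0.0002 -0.0177] j6 6.0
[-0.76848714 -0.82631232 -3.09238209] [-0.01995006  0.13321744 -0.00403276]
bolt1 pos [614.6  25.9] n39 off [-2.1  3. ] turn(centroid) 101.9 turn(axis) 105.1 markyaw 124.7
bolt2 pos [526.6  23.5] n841 off [-0.2  0.4] turn(centroid) 196.7 turn(axis) 196.2 markyaw 119.9
bolt3 pos [529.  -64.5] n36 off [ 2.6 -3.5] turn(centroid) 99.8 turn(axis) 101.1 markyaw -53.2
bolt4 pos [617.  -62.1] n60 off [-2.8  4. ] turn(centroid) 11.5 turn(axis) 13.1 markyaw 125.1
```

Bolts 1 and 3 have turned about 86° each. Next is bolt 2.

Request:
{"api": "carry_out", "payload": {
  "targets": [
    [0, 0, 0.03, 0, 0, -0.017],
    [0, 0, 0.02, 0, 0, 0],
    [0, 0, 0.011, 0, 0, 0],
    [0, 0, 0.004, 0, 0, 0],
    [0, 0, 0, 0, 0, 0]
  ]
}}

```text
time_s: 43.45
tcp_pos: [0.5271, 0.0237, 0.1353]
eef_rot: [180.0, -0.0, -59.3]
contact_force: [-1.7, -0.5, -1.7]
gripper_width: 0.0135
gripper_force: 60.0
```

Request:
{"api": "carry_out", "payload": {
  "targets": [
    [0, 0, 0.005, 0, 0, 0],
    [0, 0, 0.005, 0, 0, 0],
    [0, 0, 0, 0, 0, 0]
  ]
}}

```text
time_s: 43.82
tcp_pos: [0.527, 0.0237, 0.1302]
eef_rot: [180.0, 0.0, -59.3]
contact_force: [-1.0, 0.1, -2.7]
gripper_width: 0.0133
gripper_force: 60.0
```

Request:
{"api": "carry_out", "payload": {
  "targets": [
    [0, 0, 0.005, 0, 0, 0],
    [0, 0, 0, 0, 0, 0.08],
    [0, 0, 0, 0, 0, 0.12],
    [0, 0, 0, 0, 0, 0.12],
    [0, 0, 0, 0, 0, 0.12]
  ]
}}

```text
time_s: 44.45
tcp_pos: [0.5267, 0.0235, 0.1276]
eef_rot: [180.0, -0.0, -85.9]
contact_force: [-0.3, -1.0, -3.0]
gripper_width: 0.0134
gripper_force: 60.0
```

Request:
{"api": "carry_out", "payload": {
  "targets": [
    [0, 0, 0, 0, 0, 0.12],
    [0, 0, 0, 0, 0, 0.12],
    [0, 0, 0, 0, 0, 0.12],
    [0, 0, 0, 0, 0, 0.12],
    [0, 0, 0, 0, 0, 0.12]
  ]
}}

```text
time_s: 45.08
tcp_pos: [0.5269, 0.0236, 0.1276]
eef_rot: [180.0, -0.0, -121.9]
contact_force: [-0.2, -1.0, -3.6]
gripper_width: 0.0135
gripper_force: 60.0
```

Request:
{"api": "carry_out", "payload": {
  "targets": [
    [0, 0, 0, 0, 0, 0.12],
    [0, 0, 0, 0, 0, 0.12],
    [0, 0, 0, 0, 0, 0.12],
    [0, 0, 0, 0, 0, 0.12],
    [0, 0, 0, 0, 0, 0.11]
  ]
}}

```text
time_s: 45.7
tcp_pos: [0.5271, 0.0235, 0.1276]
eef_rot: [-180.0, -0.0, -157.3]
contact_force: [0.8, -1.8, -4.5]
gripper_width: 0.0133
gripper_force: 60.0
```

Request:
{"api": "carry_out", "payload": {
  "targets": [
    [0, 0, 0, 0, 0, -0.07],
    [0, 0, 0, 0, 0, 0],
    [0, 0, -0.02, 0, 0, 0],
    [0, 0, -0.06, 0, 0, 0],
    [0, 0, 0, 0, 0, 0]
  ]
}}

```text
time_s: 46.32
tcp_pos: [0.5288, 0.0243, 0.1707]
eef_rot: [-180.0, 0.3, -152.9]
contact_force: [-0.4, 0.2, -3.6]
gripper_width: 0.0134
gripper_force: 60.0
```

Request:
{"api": "carry_out", "payload": {
  "targets": [
    [-0.027, -0.078, 0, 0, 0, 0],
    [-0.027, -0.078, 0, 0, 0, 0],
    [-0.027, -0.078, 0, 0, 0, 0],
    [0, 0, 0, 0, 0, -0.16],
    [0, 0, 0, 0, 0, -0.16]
  ]
}}

```text
time_s: 46.95
tcp_pos: [0.6162, -0.0625, 0.1668]
eef_rot: [179.9, -0.1, -133.5]
contact_force: [-0.0, 0.7, -1.8]
gripper_width: 0.0136
gripper_force: 60.0
```

Request:
{"api": "carry_out", "payload": {
  "targets": [
    [0, 0, 0, 0, 0, -0.16],
    [0, 0, 0, 0, 0, -0.16],
    [0, 0, 0, 0, 0, -0.16],
    [0, 0, 0, 0, 0, -0.16],
    [0, 0, 0, 0, 0, -0.16]
  ]
}}

```text
time_s: 47.58
tcp_pos: [0.6161, -0.0618, 0.1673]
eef_rot: [180.0, 0.0, -85.4]
contact_force: [-1.1, -0.8, -3.3]
gripper_width: 0.0138
gripper_force: 60.0
```

Request:
{"api": "carry_out", "payload": {
  "targets": [
    [0, 0, 0, 0, 0, -0.16],
    [0, 0, 0, 0, 0, -0.16],
    [0, 0, 0, 0, 0, -0.16],
    [0, 0, 0, 0, 0, -0.02],
    [0, 0, 0, 0, 0, 0]
  ]
}}

```text
time_s: 48.2
tcp_pos: [0.6163, -0.0619, 0.1675]
eef_rot: [180.0, 0.0, -55.9]
contact_force: [0.1, -0.1, -3.2]
gripper_width: 0.0137
gripper_force: 60.0
```

```bash
python3 - <<'E'
from bolts import *
go(616.7,-62.2,135,-55.5); s=r.get_state(); print(s["contact_force"],s["moment"])
im,c=shot("wrist","w10"); angles(im,c,np.array([.5718,-.0193]),1.6)
E
```

```text
t 48.2 from [616.3 -61.9 167.5] [ 1.7998e+02  2.0000e-02 -5.5860e+01] shift [ 0.001  -0.0004  0.0651] turn [ 0.0003  0.0003 -0.006 ] j6 22.0
[ 0.06797884 -0.14047327 -3.22857554] [0.06301768 0.07464174 0.00364765]
1 no red
bolt2 pos [526.6  23.5] n41 off [ 8.2 11.1] turn(centroid) 263.2 turn(axis) 191.0 markyaw 53.4
bolt3 pos [529.  -64.5] n32 off [ 4.4 -5.1] turn(centroid) 95.8 turn(axis) 92.3 markyaw -49.2
bolt4 pos [617.  -62.1] n841 off [0.1 0.1] turn(centroid) 108.8 turn(axis) 192.3 markyaw 27.8
```

Request:
{"api": "carry_out", "payload": {
  "targets": [
    [0.001, 0, 0.03, 0, 0, 0],
    [0, 0, 0.02, 0, 0, 0],
    [0, 0, 0.011, 0, 0, 0],
    [0, 0, 0.004, 0, 0, 0],
    [0, 0, 0, 0, 0, 0]
  ]
}}

```text
time_s: 48.88
tcp_pos: [0.6168, -0.0624, 0.1353]
eef_rot: [180.0, -0.0, -55.7]
contact_force: [-0.4, 0.2, -2.5]
gripper_width: 0.0134
gripper_force: 60.0
```

Request:
{"api": "carry_out", "payload": {
  "targets": [
    [0, 0, 0.005, 0, 0, 0],
    [0, 0, 0.005, 0, 0, 0],
    [0, 0, 0, 0, 0, 0]
  ]
}}

```text
time_s: 49.25
tcp_pos: [0.6165, -0.0624, 0.1301]
eef_rot: [180.0, 0.0, -55.7]
contact_force: [1.2, 0.3, -2.1]
gripper_width: 0.0136
gripper_force: 60.0
```

Request:
{"api": "carry_out", "payload": {
  "targets": [
    [0, 0, 0.005, 0, 0, 0],
    [0, 0, 0, 0, 0, 0.08],
    [0, 0, 0, 0, 0, 0.12],
    [0, 0, 0, 0, 0, 0.12],
    [0, 0, 0, 0, 0, 0.12]
  ]
}}

```text
time_s: 49.88
tcp_pos: [0.6167, -0.0624, 0.1277]
eef_rot: [180.0, -0.0, -82.3]
contact_force: [0.4, 0.3, -1.9]
gripper_width: 0.0134
gripper_force: 60.0
```

Request:
{"api": "carry_out", "payload": {
  "targets": [
    [0, 0, 0, 0, 0, 0.12],
    [0, 0, 0, 0, 0, 0.12],
    [0, 0, 0, 0, 0, 0.12],
    [0, 0, 0, 0, 0, 0.12],
    [0, 0, 0, 0, 0, 0.12]
  ]
}}

```text
time_s: 50.5
tcp_pos: [0.6169, -0.0623, 0.1277]
eef_rot: [-180.0, 0.0, -118.3]
contact_force: [1.2, -0.1, -3.6]
gripper_width: 0.0138
gripper_force: 60.0
```

Request:
{"api": "carry_out", "payload": {
  "targets": [
    [0, 0, 0, 0, 0, 0.12],
    [0, 0, 0, 0, 0, 0.12],
    [0, 0, 0, 0, 0, 0.12],
    [0, 0, 0, 0, 0, 0.12],
    [0, 0, 0, 0, 0, 0.11]
  ]
}}

```text
time_s: 51.12
tcp_pos: [0.6171, -0.0624, 0.1277]
eef_rot: [-180.0, 0.0, -153.7]
contact_force: [1.1, 0.1, -5.0]
gripper_width: 0.0133
gripper_force: 60.0
```

```bash
python3 - <<'E'
from bolts import *
im,c=shot("wrist","w11"); go(616.7,-62.2,127,-154); s=r.get_state(); print(s["contact_force"],s["moment"])
E
```

```text
t 51.2 from [617.1 -62.3 127.7] [-1.7998e+02  3.0000e-02 -1.5397e+02] shift [0.0006 0.0006 0.0014] turn [-0.0003  0.0006  0.0005] j6 -76.0
[ 0.73303306 -0.4469892  -4.35094954] [-0.30006601 -0.66309192  0.0993713 ]
```

Request:
{"api": "carry_out", "payload": {
  "targets": [
    [0, 0, 0, 0, 0, -0.1],
    [0, 0, 0, 0, 0, 0],
    [0, 0, -0.05, 0, 0, 0],
    [0, 0, -0.09, 0, 0, 0],
    [0, 0, -0.06, 0, 0, 0]
  ]
}}

```text
time_s: 51.8
tcp_pos: [0.6171, -0.0624, 0.2299]
eef_rot: [-179.9, 0.1, -147.5]
contact_force: [0.1, 0.9, -3.3]
gripper_width: 0.0136
gripper_force: 60.0
```

Request:
{"api": "carry_out", "payload": {
  "targets": [
    [0, 0, 0, 0, 0, 0],
    [0, 0, 0, 0, 0, 0]
  ]
}}

```text
time_s: 52.05
tcp_pos: [0.616, -0.0623, 0.2269]
eef_rot: [179.9, -0.1, -147.5]
contact_force: [-0.1, -0.5, -2.6]
gripper_width: 0.0135
gripper_force: 60.0
```

```bash
python3 - <<'E'
from bolts import *
im,c=shot("wrist","w12"); go(614.6,25.9,217,-57)
angles(im,c,np.array([.5718,-.0193]),1.6)
E
```

```text
t 52.1 from [615.8 -62.3 226.4] [ 1.7992e+02 -1.1000e-01 -1.4751e+02] shift [-0.0928  0.1501  0.0188] turn [ 2.4000e-03 -4.0000e-04 -1.5085e+00] j6 -70.0
bolt1 pos [614.6  25.9] n22 off [-2.1  3. ] turn(centroid) 102.2 turn(axis) 99.5 markyaw 124.4
bolt2 pos [526.6  23.5] n31 off [-3.7 -2.9] turn(centroid) 98.2 turn(axis) 84.6 markyaw -141.6
bolt3 pos [529.  -64.5] n31 off [ 2.4 -3.5] turn(centroid) 102.4 turn(axis) 102.0 markyaw -55.8
bolt4 pos [617.  -62.1] n643 off [3.1 2.7] turn(centroid) 95.4 turn(axis) 8.3 markyaw 41.2
```

View pics/w12.png

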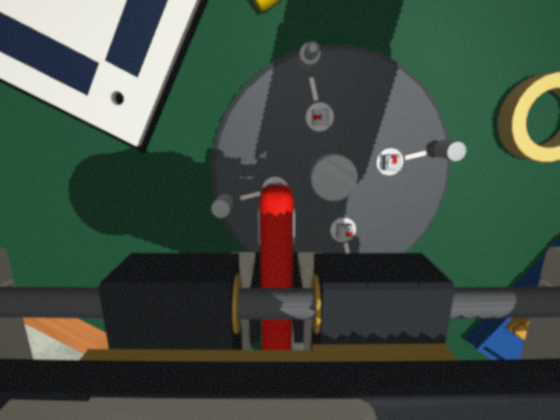

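The marks (319,117), (390,161) and (344,231) show that bolts 3, 2 and 1 are all at about 100°, so round one is done. Round two starts at bolt 1.

Request:
{"api": "carry_out", "payload": {
  "targets": [
    [-0.0464, 0.075, 0, 0, 0, 0],
    [-0.0464, 0.075, 0, 0, 0, 0],
    [0, 0, 0, 0, 0, -0.16],
    [0, 0, 0, 0, 0, -0.16],
    [0, 0, 0, 0, 0, -0.16]
  ]
}}

```text
time_s: 52.72
tcp_pos: [0.6147, 0.0259, 0.2261]
eef_rot: [179.9, -0.1, -118.4]
contact_force: [0.4, 0.4, -3.6]
gripper_width: 0.0135
gripper_force: 60.0
```

Request:
{"api": "carry_out", "payload": {
  "targets": [
    [0, 0, 0, 0, 0, -0.16],
    [0, 0, 0, 0, 0, -0.16],
    [0, 0, 0, 0, 0, -0.16],
    [0, 0, 0, 0, 0, -0.16],
    [0, 0, 0, 0, 0, -0.16]
  ]
}}

```text
time_s: 53.35
tcp_pos: [0.6148, 0.0257, 0.2261]
eef_rot: [179.8, 0.0, -70.4]
contact_force: [0.3, -0.3, -3.2]
gripper_width: 0.0136
gripper_force: 60.0
```

Request:
{"api": "carry_out", "payload": {
  "targets": [
    [0, 0, 0.05, 0, 0, -0.16],
    [0, 0, 0.06, 0, 0, -0.085],
    [0, 0, 0.03, 0, 0, 0],
    [0, 0, 0, 0, 0, 0],
    [0, 0, 0, 0, 0, 0]
  ]
}}

```text
time_s: 53.98
tcp_pos: [0.6161, 0.0259, 0.1586]
eef_rot: [-179.9, -0.0, -56.0]
contact_force: [0.4, 0.5, -2.7]
gripper_width: 0.0137
gripper_force: 60.0
```

```bash
python3 - <<'E'
from bolts import *
go(614.7,25.8,135,-56)
E
```

```text
t 54.0 from [616.1  25.9 158.6] [-1.7995e+02 -4.0000e-02 -5.6020e+01] shift [-0.0015  0.0026  0.0473] turn [-0.0008 -0.0006 -0.0003] j6 13.0
```

Request:
{"api": "carry_out", "payload": {
  "targets": [
    [-0.001, 0.001, 0.03, 0, 0, 0],
    [0, 0, 0.012, 0, 0, 0],
    [0, 0, 0.005, 0, 0, 0],
    [0, 0, 0.004, 0, 0, 0],
    [0, 0, 0, 0, 0, 0]
  ]
}}

```text
time_s: 54.6
tcp_pos: [0.6148, 0.026, 0.1324]
eef_rot: [-180.0, -0.0, -56.0]
contact_force: [0.4, 0.7, -1.9]
gripper_width: 0.0138
gripper_force: 60.0
```

Request:
{"api": "carry_out", "payload": {
  "targets": [
    [0, 0, 0.004, 0, 0, 0],
    [0, 0, 0.005, 0, 0, 0],
    [0, 0, 0, 0, 0, 0]
  ]
}}

```text
time_s: 54.98
tcp_pos: [0.6147, 0.026, 0.1276]
eef_rot: [180.0, 0.0, -56.0]
contact_force: [0.3, 0.7, -2.4]
gripper_width: 0.0134
gripper_force: 60.0
```

Request:
{"api": "carry_out", "payload": {
  "targets": [
    [0, 0, 0, 0, 0, 0.08],
    [0, 0, 0, 0, 0, 0.12],
    [0, 0, 0, 0, 0, 0.12],
    [0, 0, 0, 0, 0, 0.12],
    [0, 0, 0, 0, 0, 0.12]
  ]
}}

```text
time_s: 55.6
tcp_pos: [0.6146, 0.0258, 0.1278]
eef_rot: [180.0, -0.0, -89.8]
contact_force: [-0.1, -0.4, -3.3]
gripper_width: 0.0138
gripper_force: 60.0
```

Request:
{"api": "carry_out", "payload": {
  "targets": [
    [0, 0, 0, 0, 0, 0.12],
    [0, 0, 0, 0, 0, 0.12],
    [0, 0, 0, 0, 0, 0.12],
    [0, 0, 0, 0, 0, 0.12],
    [0, 0, 0, 0, 0, 0.12]
  ]
}}

```text
time_s: 56.22
tcp_pos: [0.6148, 0.0259, 0.1278]
eef_rot: [-180.0, -0.0, -125.8]
contact_force: [-0.2, -1.2, -3.7]
gripper_width: 0.0138
gripper_force: 60.0
```

Request:
{"api": "carry_out", "payload": {
  "targets": [
    [0, 0, 0, 0, 0, 0.12],
    [0, 0, 0, 0, 0, 0.12],
    [0, 0, 0, 0, 0, 0]
  ]
}}

```text
time_s: 56.6
tcp_pos: [0.6149, 0.0258, 0.1278]
eef_rot: [-180.0, -0.0, -139.9]
contact_force: [0.8, 0.0, -4.6]
gripper_width: 0.0134
gripper_force: 60.0
```

```bash
python3 - <<'E'
from bolts import *
go(614.7,25.8,127,-148); s=r.get_state(); print(s["contact_force"],s["moment"])
E
```

```text
t 56.6 from [614.9  25.8 127.8] [-179.99   -0.   -139.91] shift [0.0003 0.0002 0.0015] turn [-2.000e-04 -1.000e-04  1.349e-01] j6 -70.0
[ 0.81115363  0.04661873 -4.55305078] [-0.43400361 -0.32314251  0.1084592 ]
```

Request:
{"api": "carry_out", "payload": {
  "targets": [
    [0, 0, 0, 0, 0, 0.05],
    [0, 0, 0, 0, 0, 0.04],
    [0, 0, 0, 0, 0, 0]
  ]
}}

```text
time_s: 56.98
tcp_pos: [0.6149, 0.0259, 0.1278]
eef_rot: [-180.0, 0.0, -145.2]
contact_force: [1.3, -1.9, -4.6]
gripper_width: 0.0136
gripper_force: 60.0
```

```bash
python3 - <<'E'
from bolts import *
go(614.7,25.8,127,-148); s=r.get_state(); print(s["contact_force"],s["moment"])
E
```

```text
t 57.0 from [614.9  25.9 127.8] [-179.99    0.   -145.2 ] shift [0.0004 0.0002 0.0016] turn [-0.0002  0.      0.0467] j6 -76.0
[ 1.32148869 -1.87528035 -4.59060164] [-0.64690307 -0.46788885  0.12182412]
```

Request:
{"api": "carry_out", "payload": {
  "targets": [
    [0, 0, 0, 0, 0, 0.04],
    [0, 0, 0, 0, 0, 0],
    [0, 0, 0, 0, 0, -0.12],
    [0, 0, 0, 0, 0, 0]
  ]
}}

```text
time_s: 57.48
tcp_pos: [0.6148, 0.0261, 0.1279]
eef_rot: [180.0, 0.0, -140.5]
contact_force: [1.2, -0.5, -3.6]
gripper_width: 0.0135
gripper_force: 60.0
```

Request:
{"api": "carry_out", "payload": {
  "targets": [
    [0, 0, -0.02, 0, 0, 0],
    [0, 0, -0.07, 0, 0, 0],
    [0, 0, -0.09, 0, 0, 0],
    [0, 0, 0, 0, 0, 0]
  ]
}}

```text
time_s: 57.98
tcp_pos: [0.6171, 0.0265, 0.2231]
eef_rot: [-179.8, 0.4, -140.6]
contact_force: [0.6, -0.2, -2.9]
gripper_width: 0.0136
gripper_force: 60.0
```

```bash
python3 - <<'E'
from bolts import *
im,c=shot("wrist","w13"); go(529,-64.5,217,-55.5); angles(im,c,np.array([.5718,-.0193]),1.6)
E
```

```text
t 58.0 from [615.7  26.4 220.4] [-179.92    0.24 -140.62] shift [ 0.2493 -0.0305  0.0058] turn [-0.0041  0.0023 -1.4186] j6 -71.0
bolt1 pos [614.6  25.9] n521 off [5.  3.6] turn(centroid) 190.9 turn(axis) -79.8 markyaw 35.7
bolt2 pos [526.6  23.5] n33 off [-3.  -2.4] turn(centroid) 98.6 turn(axis) 90.0 markyaw -142.0
bolt3 pos [529.  -64.5] n34 off [ 2.6 -3.3] turn(centroid) 98.2 turn(axis) 90.4 markyaw -51.6
bolt4 pos [617.  -62.1] n28 off [2.8 2.5] turn(centroid) 94.4 turn(axis) 90.8 markyaw 42.2
```

Request:
{"api": "carry_out", "payload": {
  "targets": [
    [0.083, -0.01, 0, 0, 0, 0],
    [0.083, -0.01, 0, 0, 0, 0],
    [0.083, -0.0105, 0, 0, 0, 0],
    [0, 0, 0, 0, 0, -0.16],
    [0, 0, 0, 0, 0, -0.16]
  ]
}}

```text
time_s: 58.65
tcp_pos: [0.5272, -0.0654, 0.2172]
eef_rot: [179.9, -0.0, -121.2]
contact_force: [0.6, -1.1, -2.5]
gripper_width: 0.0136
gripper_force: 60.0
```

Request:
{"api": "carry_out", "payload": {
  "targets": [
    [0, 0, 0, 0, 0, -0.16],
    [0, 0, 0, 0, 0, -0.16],
    [0, 0, 0, 0, 0, -0.16],
    [0, 0, 0, 0, 0, -0.16],
    [0, 0, 0, 0, 0, -0.16]
  ]
}}

```text
time_s: 59.28
tcp_pos: [0.5275, -0.0649, 0.2168]
eef_rot: [179.9, 0.0, -73.1]
contact_force: [-0.2, 0.3, -2.8]
gripper_width: 0.0134
gripper_force: 60.0
```

Request:
{"api": "carry_out", "payload": {
  "targets": [
    [0, 0, 0, 0, 0, -0.16],
    [0, 0, 0, 0, 0, -0.155],
    [0, 0, 0, 0, 0, 0],
    [0, 0, 0, 0, 0, 0]
  ]
}}

```text
time_s: 59.78
tcp_pos: [0.5279, -0.0649, 0.2173]
eef_rot: [180.0, 0.0, -54.7]
contact_force: [0.4, -0.1, -1.9]
gripper_width: 0.0135
gripper_force: 60.0
```

```bash
python3 - <<'E'
from bolts import *
im,c=shot("wrist","w14"); go(529,-64.5,135,-54.5); angles(im,c,np.array([.5718,-.0193]),1.6)
E
```

```text
t 59.8 from [528.  -64.9 217.5] [ 1.7997e+02  2.0000e-02 -5.4650e+01] shift [ 0.0005 -0.0021  0.165 ] turn [ 0.0005  0.0004 -0.0025] j6 21.0
bolt1 pos [614.6  25.9] n26 off [2.8 2.5] turn(centroid) 184.3 turn(axis) 188.2 markyaw 42.3
2 no red
bolt3 pos [529.  -64.5] n638 off [-2.1  3.3] turn(centroid) -75.2 turn(axis) 7.1 markyaw 121.8
bolt4 pos [617.  -62.1] n26 off [2.7 2.2] turn(centroid) 96.7 turn(axis) 99.9 markyaw 39.9
```

Request:
{"api": "carry_out", "payload": {
  "targets": [
    [0.0005, -0.002, 0.05, 0, 0, 0],
    [0, 0, 0.06, 0, 0, 0],
    [0, 0, 0.035, 0, 0, 0],
    [0, 0, 0.015, 0, 0, 0],
    [0, 0, 0, 0, 0, 0]
  ]
}}

```text
time_s: 60.45
tcp_pos: [0.5293, -0.0646, 0.1377]
eef_rot: [180.0, 0.0, -54.5]
contact_force: [0.2, -0.1, -2.9]
gripper_width: 0.0136
gripper_force: 60.0
```

Request:
{"api": "carry_out", "payload": {
  "targets": [
    [0, 0, 0.005, 0, 0, 0],
    [0, 0, 0.005, 0, 0, 0],
    [0, 0, 0.005, 0, 0, 0],
    [0, 0, 0.005, 0, 0, 0],
    [0, 0, 0, 0, 0, 0]
  ]
}}

```text
time_s: 61.08
tcp_pos: [0.5291, -0.0645, 0.1275]
eef_rot: [180.0, 0.0, -54.5]
contact_force: [-1.1, -0.4, -3.3]
gripper_width: 0.0136
gripper_force: 60.0
```

Request:
{"api": "carry_out", "payload": {
  "targets": [
    [0, 0, 0, 0, 0, 0.08],
    [0, 0, 0, 0, 0, 0.12],
    [0, 0, 0, 0, 0, 0.12],
    [0, 0, 0, 0, 0, 0.12],
    [0, 0, 0, 0, 0, 0.12]
  ]
}}

```text
time_s: 61.7
tcp_pos: [0.529, -0.0647, 0.1277]
eef_rot: [180.0, -0.0, -88.3]
contact_force: [-0.4, 0.4, -2.1]
gripper_width: 0.0137
gripper_force: 60.0
```

Request:
{"api": "carry_out", "payload": {
  "targets": [
    [0, 0, 0, 0, 0, 0.12],
    [0, 0, 0, 0, 0, 0.12],
    [0, 0, 0, 0, 0, 0.12],
    [0, 0, 0, 0, 0, 0.12],
    [0, 0, 0, 0, 0, 0.12]
  ]
}}

```text
time_s: 62.32
tcp_pos: [0.5293, -0.0646, 0.1277]
eef_rot: [180.0, -0.0, -124.3]
contact_force: [0.9, -1.0, -3.5]
gripper_width: 0.0138
gripper_force: 60.0
```

Request:
{"api": "carry_out", "payload": {
  "targets": [
    [0, 0, 0, 0, 0, 0.12],
    [0, 0, 0, 0, 0, 0.12],
    [0, 0, 0, 0, 0, 0.12],
    [0, 0, 0, 0, 0, 0]
  ]
}}

```text
time_s: 62.82
tcp_pos: [0.5293, -0.0646, 0.1277]
eef_rot: [-180.0, -0.0, -145.6]
contact_force: [0.8, -1.7, -4.4]
gripper_width: 0.0139
gripper_force: 60.0
```

```bash
python3 - <<'E'
from bolts import *
go(529,-64.5,127,-146); s=r.get_state(); print(s["contact_force"],s["moment"])
E
```

```text
t 62.8 from [529.3 -64.6 127.7] [-1.7999e+02 -1.0000e-02 -1.4561e+02] shift [0.0004 0.0005 0.0014] turn [-0.0001 -0.0001  0.0065] j6 -70.0
[ 0.79882673 -1.67599738 -4.41621682] [-0.44781773 -0.32564204  0.02998426]
```

Request:
{"api": "carry_out", "payload": {
  "targets": [
    [0, 0, 0, 0, 0, -0.12],
    [0, 0, 0, 0, 0, 0],
    [0, 0, -0.02, 0, 0, 0],
    [0, 0, -0.07, 0, 0, 0],
    [0, 0, -0.09, 0, 0, 0]
  ]
}}

```text
time_s: 63.45
tcp_pos: [0.5287, -0.0646, 0.2187]
eef_rot: [179.9, -0.1, -138.5]
contact_force: [0.5, 0.6, -2.8]
gripper_width: 0.0137
gripper_force: 60.0
```

Request:
{"api": "carry_out", "payload": {
  "targets": [
    [0, 0, 0, 0, 0, 0],
    [-0.057, 0.067, 0, 0, 0, 0],
    [-0.057, 0.067, 0, 0, 0, 0],
    [0, 0, 0, 0, 0, -0.16],
    [0, 0, 0, 0, 0, -0.16]
  ]
}}

```text
time_s: 64.08
tcp_pos: [0.527, 0.0241, 0.2175]
eef_rot: [180.0, -0.0, -118.9]
contact_force: [-0.5, 0.1, -1.8]
gripper_width: 0.0134
gripper_force: 60.0
```

Request:
{"api": "carry_out", "payload": {
  "targets": [
    [0, 0, 0, 0, 0, -0.16],
    [0, 0, 0, 0, 0, -0.16],
    [0, 0, 0, 0, 0, -0.16],
    [0, 0, 0, 0, 0, -0.16],
    [0, 0, 0, 0, 0, -0.16]
  ]
}}

```text
time_s: 64.7
tcp_pos: [0.527, 0.0234, 0.2174]
eef_rot: [180.0, 0.0, -71.0]
contact_force: [0.0, 0.0, -2.0]
gripper_width: 0.0133
gripper_force: 60.0
```

Request:
{"api": "carry_out", "payload": {
  "targets": [
    [0, 0, 0, 0, 0, -0.16],
    [0, 0, 0, 0, 0, -0.16],
    [0, 0, 0, 0, 0, 0],
    [0, 0, 0, 0, 0, 0]
  ]
}}

```text
time_s: 65.2
tcp_pos: [0.5273, 0.0234, 0.2176]
eef_rot: [180.0, 0.0, -52.3]
contact_force: [0.9, -0.1, -2.9]
gripper_width: 0.0135
gripper_force: 60.0
```

```bash
python3 - <<'E'
from bolts import *
im,c=shot("wrist","w15"); go(526.9,23.5,127.5,-51.4); angles(im,c,np.array([.5718,-.0193]),1.6)
E
```

```text
t 65.2 from [527.4  23.4 217.7] [ 1.7999e+02  1.0000e-02 -5.2250e+01] shift [-0.0007  0.0006  0.1804] turn [ 0.0002  0.0001 -0.0142] j6 14.0
bolt1 pos [614.6  25.9] n26 off [2.4 2.6] turn(centroid) 180.0 turn(axis) 187.6 markyaw 46.6
bolt2 pos [526.6  23.5] n629 off [-1.6  2.9] turn(centroid) 196.7 turn(axis) -75.3 markyaw 119.9
bolt3 pos [529.  -64.5] n12 off [-2.4 -2.4] turn(centroid) 181.8 turn(axis) 181.6 markyaw -135.2
bolt4 pos [617.  -62.1] n33 off [2.9 2.6] turn(centroid) 95.1 turn(axis) 91.2 markyaw 41.5
```

Request:
{"api": "carry_out", "payload": {
  "targets": [
    [-0.0007, 0.0006, 0.05, 0, 0, 0],
    [0, 0, 0.06, 0, 0, 0],
    [0, 0, 0.035, 0, 0, 0],
    [0, 0, 0.015, 0, 0, 0],
    [0, 0, 0, 0, 0, 0]
  ]
}}

```text
time_s: 65.88
tcp_pos: [0.5271, 0.0235, 0.1377]
eef_rot: [180.0, 0.0, -52.1]
contact_force: [0.5, -0.2, -3.5]
gripper_width: 0.0137
gripper_force: 60.0
```

Request:
{"api": "carry_out", "payload": {
  "targets": [
    [0, 0, 0.005, 0, 0, 0],
    [0, 0, 0.005, 0, 0, 0],
    [0, 0, 0.005, 0, 0, 0],
    [0, 0, 0.005, 0, 0, 0],
    [0, 0, 0, 0, 0, 0]
  ]
}}

```text
time_s: 66.5
tcp_pos: [0.527, 0.0236, 0.1277]
eef_rot: [-180.0, 0.0, -52.1]
contact_force: [0.2, 0.7, -2.6]
gripper_width: 0.0138
gripper_force: 60.0
```

Request:
{"api": "carry_out", "payload": {
  "targets": [
    [0, 0, 0, 0, 0, 0.08],
    [0, 0, 0, 0, 0, 0.12],
    [0, 0, 0, 0, 0, 0.12],
    [0, 0, 0, 0, 0, 0.12],
    [0, 0, 0, 0, 0, 0.12]
  ]
}}

```text
time_s: 67.12
tcp_pos: [0.5269, 0.0233, 0.1275]
eef_rot: [180.0, -0.0, -85.9]
contact_force: [-1.3, -0.1, -3.0]
gripper_width: 0.0136
gripper_force: 60.0
```

Request:
{"api": "carry_out", "payload": {
  "targets": [
    [0, 0, 0, 0, 0, 0.12],
    [0, 0, 0, 0, 0, 0.12],
    [0, 0, 0, 0, 0, 0.12],
    [0, 0, 0, 0, 0, 0.12],
    [0, 0, 0, 0, 0, 0.12]
  ]
}}

```text
time_s: 67.75
tcp_pos: [0.5271, 0.0234, 0.1276]
eef_rot: [180.0, -0.0, -121.9]
contact_force: [-0.2, -2.2, -3.7]
gripper_width: 0.0134
gripper_force: 60.0
```

Request:
{"api": "carry_out", "payload": {
  "targets": [
    [0, 0, 0, 0, 0, 0.12],
    [0, 0, 0, 0, 0, 0.12],
    [0, 0, 0, 0, 0, 0.12],
    [0, 0, 0, 0, 0, 0.05],
    [0, 0, 0, 0, 0, 0]
  ]
}}

```text
time_s: 68.38
tcp_pos: [0.5271, 0.0233, 0.1276]
eef_rot: [-180.0, -0.0, -146.2]
contact_force: [1.0, -2.7, -4.3]
gripper_width: 0.0138
gripper_force: 60.0
```

Request:
{"api": "carry_out", "payload": {
  "targets": [
    [0, 0, 0, 0, 0, -0.12],
    [0, 0, 0, 0, 0, 0],
    [0, 0, -0.02, 0, 0, 0],
    [0, 0, -0.07, 0, 0, 0],
    [0, 0, -0.09, 0, 0, 0]
  ]
}}

```text
time_s: 69.0
tcp_pos: [0.5265, 0.0234, 0.2187]
eef_rot: [180.0, -0.1, -139.2]
contact_force: [1.3, 0.6, -2.9]
gripper_width: 0.0137
gripper_force: 60.0
```

Request:
{"api": "carry_out", "payload": {
  "targets": [
    [0, 0, 0, 0, 0, 0],
    [-0.008, -0.082, 0, 0, 0, 0],
    [-0.008, -0.083, 0, 0, 0, 0],
    [-0.008, -0.082, 0, 0, 0, 0],
    [0, 0, 0, 0, 0, -0.16]
  ]
}}

```text
time_s: 69.62
tcp_pos: [0.6181, -0.0637, 0.2164]
eef_rot: [179.9, -0.1, -129.5]
contact_force: [-1.1, 0.1, -3.1]
gripper_width: 0.0135
gripper_force: 60.0
```

Request:
{"api": "carry_out", "payload": {
  "targets": [
    [0, 0, 0, 0, 0, -0.16],
    [0, 0, 0, 0, 0, -0.16],
    [0, 0, 0, 0, 0, -0.16],
    [0, 0, 0, 0, 0, -0.16],
    [0, 0, 0, 0, 0, -0.16]
  ]
}}

```text
time_s: 70.25
tcp_pos: [0.6166, -0.0618, 0.2172]
eef_rot: [179.9, 0.0, -81.2]
contact_force: [0.2, -0.0, -3.3]
gripper_width: 0.0133
gripper_force: 60.0
```

Request:
{"api": "carry_out", "payload": {
  "targets": [
    [0, 0, 0, 0, 0, -0.16],
    [0, 0, 0, 0, 0, -0.16],
    [0, 0, 0, 0, 0, -0.16],
    [0, 0, 0, 0, 0, -0.06],
    [0, 0, 0, 0, 0, 0]
  ]
}}

```text
time_s: 70.88
tcp_pos: [0.6167, -0.0618, 0.2173]
eef_rot: [180.0, 0.0, -49.2]
contact_force: [-1.0, 0.2, -2.9]
gripper_width: 0.0138
gripper_force: 60.0
```

```bash
python3 - <<'E'
from bolts import *
im,c=shot("wrist","w16"); go(616.8,-62.3,127.5,-48.4); angles(im,c,np.array([.5718,-.0193]),1.6)
E
```

```text
t 70.9 from [616.8 -61.9 217.4] [ 1.7997e+02  3.0000e-02 -4.9200e+01] shift [0.0008 0.0004 0.1799] turn [ 0.0005  0.0005 -0.0133] j6 29.0
1 no red
bolt2 pos [526.6  23.5] n8 off [18.3 -7.2] turn(centroid) -21.9 turn(axis) -84.2 markyaw -21.5
bolt3 pos [529.  -64.5] n22 off [-2.4 -2.7] turn(centroid) 178.7 turn(axis) 169.0 markyaw -132.1
bolt4 pos [617.  -62.1] n631 off [-2.8  3. ] turn(centroid) 3.4 turn(axis) -78.4 markyaw 133.2
```

Request:
{"api": "carry_out", "payload": {
  "targets": [
    [0.0005, 0.0004, 0.05, 0, 0, 0],
    [0, 0, 0.06, 0, 0, 0],
    [0, 0, 0.035, 0, 0, 0],
    [0, 0, 0.015, 0, 0, 0],
    [0, 0, 0, 0, 0, 0]
  ]
}}

```text
time_s: 71.55
tcp_pos: [0.6172, -0.0623, 0.1378]
eef_rot: [180.0, -0.0, -49.1]
contact_force: [0.7, 0.3, -1.9]
gripper_width: 0.0134
gripper_force: 60.0
```

Request:
{"api": "carry_out", "payload": {
  "targets": [
    [0, 0, 0.005, 0, 0, 0],
    [0, 0, 0.005, 0, 0, 0],
    [0, 0, 0.005, 0, 0, 0],
    [0, 0, 0.005, 0, 0, 0],
    [0, 0, 0, 0, 0, 0]
  ]
}}

```text
time_s: 72.18
tcp_pos: [0.6169, -0.0623, 0.1276]
eef_rot: [180.0, 0.0, -49.1]
contact_force: [0.3, 0.1, -3.2]
gripper_width: 0.0138
gripper_force: 60.0
```

Request:
{"api": "carry_out", "payload": {
  "targets": [
    [0, 0, 0, 0, 0, 0.08],
    [0, 0, 0, 0, 0, 0.12],
    [0, 0, 0, 0, 0, 0.12],
    [0, 0, 0, 0, 0, 0.12],
    [0, 0, 0, 0, 0, 0.12]
  ]
}}

```text
time_s: 72.8
tcp_pos: [0.6171, -0.0624, 0.1279]
eef_rot: [180.0, -0.0, -82.9]
contact_force: [-0.7, -0.6, -3.2]
gripper_width: 0.0135
gripper_force: 60.0
```

Request:
{"api": "carry_out", "payload": {
  "targets": [
    [0, 0, 0, 0, 0, 0.12],
    [0, 0, 0, 0, 0, 0.12],
    [0, 0, 0, 0, 0, 0.12],
    [0, 0, 0, 0, 0, 0.12],
    [0, 0, 0, 0, 0, 0.12]
  ]
}}

```text
time_s: 73.42
tcp_pos: [0.6172, -0.0624, 0.1279]
eef_rot: [-180.0, -0.0, -118.9]
contact_force: [1.5, -1.2, -4.2]
gripper_width: 0.0137
gripper_force: 60.0
```

Request:
{"api": "carry_out", "payload": {
  "targets": [
    [0, 0, 0, 0, 0, 0.12],
    [0, 0, 0, 0, 0, 0.12],
    [0, 0, 0, 0, 0, 0.12],
    [0, 0, 0, 0, 0, 0.1],
    [0, 0, 0, 0, 0, 0]
  ]
}}

```text
time_s: 74.05
tcp_pos: [0.6173, -0.0624, 0.1279]
eef_rot: [-180.0, 0.0, -146.2]
contact_force: [0.9, -1.2, -4.5]
gripper_width: 0.0136
gripper_force: 60.0
```

Request:
{"api": "carry_out", "payload": {
  "targets": [
    [0, 0, 0, 0, 0, -0.12],
    [0, 0, 0, 0, 0, 0],
    [0, 0, -0.02, 0, 0, 0],
    [0, 0, -0.07, 0, 0, 0],
    [0, 0, -0.09, 0, 0, -0.16]
  ]
}}

```text
time_s: 74.68
tcp_pos: [0.6164, -0.0622, 0.2185]
eef_rot: [179.9, -0.1, -129.4]
contact_force: [1.6, 0.5, -2.2]
gripper_width: 0.0136
gripper_force: 60.0
```

Request:
{"api": "carry_out", "payload": {
  "targets": [
    [0, 0, 0, 0, 0, -0.16],
    [0, 0, 0, 0, 0, -0.16],
    [0, 0, 0, 0, 0, -0.16],
    [0, 0, 0, 0, 0, -0.16],
    [-0.08, 0.03, 0, 0, 0, 0]
  ]
}}

```text
time_s: 75.3
tcp_pos: [0.6031, -0.0231, 0.2182]
eef_rot: [-180.0, -0.0, -91.1]
contact_force: [-0.6, 0.5, -3.2]
gripper_width: 0.0137
gripper_force: 60.0
```

Request:
{"api": "carry_out", "payload": {
  "targets": [
    [-0.08, 0.03, 0, 0, 0, 0],
    [-0.08, 0.03, 0, 0, 0, 0],
    [0, 0, 0, 0, 0, 0],
    [0, 0, 0, 0, 0, 0]
  ]
}}

```text
time_s: 75.8
tcp_pos: [0.5744, 0.0587, 0.2185]
eef_rot: [-180.0, 0.0, -91.1]
contact_force: [1.0, -0.5, -3.4]
gripper_width: 0.0133
gripper_force: 60.0
```

```bash
python3 - <<'E'
from bolts import *
im,c=shot("wrist","w17"); go(371,348,217,-95.5); angles(im,c,np.array([.5718,-.0193]),1.6)
u=proj([[.572,-.019,.036]],c)[0].astype(int); print(u)
cv2.imwrite("pics/w17c.png",cv2.resize(np.ascontiguousarray(im[max(0,u[1]-75):u[1]+75,u[0]-100:u[0]+100,::-1]),(800,600),interpolation=cv2.INTER_CUBIC))
E
```

```text
t 75.8 from [574.4  58.3 218.3] [-1.7997e+02  1.0000e-02 -9.1090e+01] shift [-0.5716  0.4178  0.0025] turn [-0.0004  0.0001  0.0735] j6 -26.0
bolt1 pos [614.6  25.9] n27 off [2.7 2.8] turn(centroid) 181.0 turn(axis) 186.3 markyaw 45.6
bolt2 pos [526.6  23.5] n24 off [-2.3  2.6] turn(centroid) 184.9 turn(axis) 186.8 markyaw 131.7
bolt3 pos [529.  -64.5] n21 off [-2.4 -2.3] turn(centroid) 182.5 turn(axis) 177.8 markyaw -135.9
bolt4 pos [617.  -62.1] n33 off [ 2.6 -2.3] turn(centroid) 178.5 turn(axis) 185.4 markyaw -41.9
[277 112]
```

View pics/w17c.png

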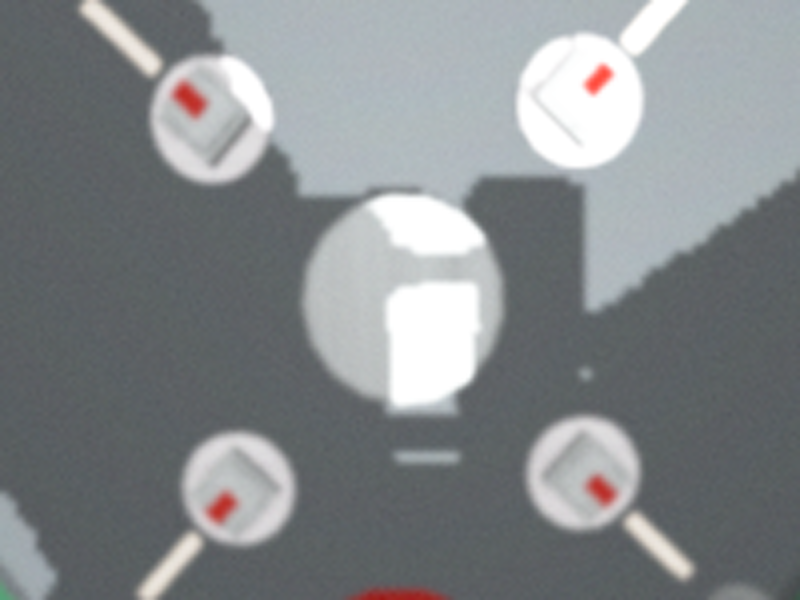

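All four red marks, at crop pixels (190,99), (598,79), (222,507) and (601,490), point out along their white lines. I'll return the wrench.

Request:
{"api": "carry_out", "payload": {
  "targets": [
    [-0.071, 0.052, 0, 0, 0, 0],
    [-0.072, 0.052, 0, 0, 0, 0],
    [-0.072, 0.052, 0, 0, 0, 0],
    [-0.072, 0.052, 0, 0, 0, 0],
    [-0.072, 0.053, 0, 0, 0, 0]
  ]
}}

```text
time_s: 76.47
tcp_pos: [0.4469, 0.2407, 0.2181]
eef_rot: [-180.0, 0.0, -91.2]
contact_force: [0.5, 0.5, -2.6]
gripper_width: 0.0139
gripper_force: 60.0
```

Request:
{"api": "carry_out", "payload": {
  "targets": [
    [-0.072, 0.053, 0, 0, 0, 0],
    [-0.072, 0.053, 0, 0, 0, 0],
    [-0.068, 0.05, 0, 0, 0, 0.073],
    [0, 0, 0, 0, 0, 0],
    [0, 0, 0, 0, 0, 0]
  ]
}}

```text
time_s: 77.1
tcp_pos: [0.3716, 0.3474, 0.2178]
eef_rot: [180.0, -0.0, -95.4]
contact_force: [-0.2, -0.9, -3.3]
gripper_width: 0.0134
gripper_force: 60.0
```

```bash
python3 - <<'E'
from wr import *
im,c=look("w18"); go(371,348.3,172,-95.5); go(371,348.3,116,-95.5)
cv2.imwrite("pics/w18c.png",np.ascontiguousarray(im[:,:,::-1]))
E
```

```text
bar (260, 186, 33, 102) (array([372.7, 359.1], dtype=float32), np.float32(78.1), np.float32(24.3), np.float32(84.5))
wood (121, 142, 46, 113) (array([494.9, 337.7], dtype=float32), np.float32(110.2), np.float32(40.5), np.float32(79.53))
wood (246, 161, 62, 70) (array([371.3, 345.8], dtype=float32), np.float32(66.1), np.float32(56.1), np.float32(83.13))
t 77.2 from [371.7 347.  217.8] [ 1.800e+02 -3.000e-02 -9.549e+01] shift [-0.0024  0.0017  0.0916] turn [ 0.     -0.0004  0.0002] j6 -71.0
t 77.2 from [371.7 347.  217.8] [ 1.800e+02 -3.000e-02 -9.549e+01] shift [-0.0025  0.0017  0.2036] turn [ 0.     -0.0004  0.0002] j6 -71.0
```

View pics/w18c.png

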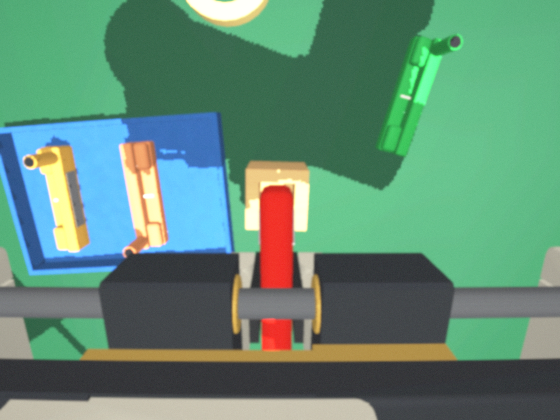

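The wrench bar is centred over the block at (277,195), and the heads still stand in the tray at (65,198) and (144,195). I'll lower it.

Request:
{"api": "carry_out", "payload": {
  "targets": [
    [-0.002, 0.0015, 0.05, 0, 0, 0],
    [0, 0, 0.04, 0, 0, 0],
    [0, 0, 0.015, 0, 0, 0],
    [0, 0, 0.01, 0, 0, 0],
    [0, 0, 0, 0, 0, 0]
  ]
}}

```text
time_s: 77.78
tcp_pos: [0.3708, 0.3488, 0.1606]
eef_rot: [-180.0, 0.0, -95.5]
contact_force: [-0.2, 0.7, -2.3]
gripper_width: 0.0139
gripper_force: 60.0
```

Request:
{"api": "carry_out", "payload": {
  "targets": [
    [0, 0, 0.02, 0, 0, 0],
    [0, 0, 0.02, 0, 0, 0],
    [0, 0, 0.02, 0, 0, 0],
    [0, 0, 0.02, 0, 0, 0],
    [0, 0, 0, 0, 0, 0]
  ]
}}

```text
time_s: 78.4
tcp_pos: [0.3701, 0.3484, 0.1192]
eef_rot: [180.0, -0.1, -95.4]
contact_force: [-0.2, -0.5, -2.5]
gripper_width: 0.0135
gripper_force: 60.0
```

```bash
python3 - <<'E'
from wr import *
go(371,348.3,115.3,-95.5)
E
```

```text
t 78.4 from [370.1 348.4 119.2] [ 1.7996e+02 -1.1000e-01 -9.5440e+01] shift [ 0.     -0.0017  0.0079] turn [ 0.0007 -0.0018  0.0009] j6 -71.0
```

Request:
{"api": "carry_out", "payload": {
  "targets": [
    [0, -0.001, 0.005, 0, 0, 0],
    [0, 0, 0.002, 0, 0, 0],
    [0, 0, 0, 0, 0, 0]
  ]
}}

```text
time_s: 78.78
tcp_pos: [0.371, 0.349, 0.117]
eef_rot: [-180.0, 0.0, -95.4]
contact_force: [0.4, 0.7, -2.7]
gripper_width: 0.0133
gripper_force: 60.0
```

Request:
{"api": "carry_out", "payload": {
  "targets": [
    [0, 0, 0.002, 0, 0, 0],
    [0, 0, 0, 0, 0, 0]
  ]
}}

```text
time_s: 79.03
tcp_pos: [0.371, 0.3489, 0.1158]
eef_rot: [-180.0, 0.0, -95.4]
contact_force: [-0.3, 0.2, -3.1]
gripper_width: 0.0138
gripper_force: 60.0
```

Request:
{"api": "carry_out", "payload": {
  "targets": [
    [0, 0, 0.001, 0, 0, 0],
    [0, 0, 0, 0, 0, 0]
  ]
}}

```text
time_s: 79.28
tcp_pos: [0.371, 0.349, 0.1153]
eef_rot: [-180.0, 0.0, -95.4]
contact_force: [-0.2, -0.8, -2.7]
gripper_width: 0.0138
gripper_force: 60.0
```

Request:
{"api": "carry_out", "payload": {
  "targets": [
    [0, 0, 0, 0, 0, 0],
    [0, 0, 0, 0, 0, 0],
    [0, 0, -0.02, 0, 0, 0],
    [0, 0, -0.06, 0, 0, 0],
    [0, 0, -0.1, 0, 0, 0]
  ],
  "hand": 0.5
}}

```text
time_s: 79.9
tcp_pos: [0.3705, 0.3481, 0.2058]
eef_rot: [179.9, -0.2, -95.4]
contact_force: [0.1, 0.9, 0.3]
gripper_width: 0.0434
gripper_force: 0.0
```

Request:
{"api": "carry_out", "payload": {
  "targets": [
    [-0.02, 0, -0.07, 0, 0, 0],
    [-0.02, 0, 0, 0, 0, 0],
    [0, 0, 0, 0, 0, 0]
  ]
}}

```text
time_s: 80.28
tcp_pos: [0.3727, 0.3691, 0.2403]
eef_rot: [180.0, 0.0, -95.4]
contact_force: [0.1, -0.4, -0.6]
gripper_width: 0.0438
gripper_force: 0.0
```

```bash
python3 - <<'E'
from wr import *
im,c=look("w19"); t,ct=shot("scene","s3"); 
print(r.get_state()["time_s"],r.get_state()["tcp_pos"])
cv2.imwrite("pics/fin.png",cv2.resize(np.ascontiguousarray(np.hstack([im,t])[:,:,::-1]),(800,300)))
E
```

```text
bar (267, 128, 18, 115) (array([370.7, 347.8], dtype=float32), np.float32(88.7), np.float32(12.7), np.float32(84.7))
wood (127, 120, 43, 110) (array([496.1, 341.1], dtype=float32), np.float32(110.4), np.float32(38.4), np.float32(80.77))
wood (246, 133, 22, 71) (array([389.3, 343.1], dtype=float32), np.float32(68.7), np.float32(20.6), np.float32(84.12))
80.375 [0.37245662 0.36816061 0.23940674]
```

View pics/fin.png

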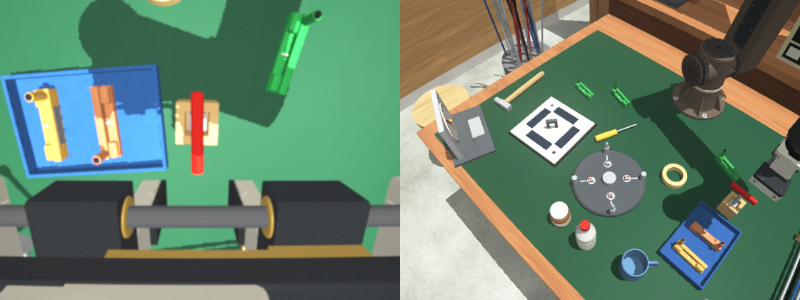

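The wrench stands in its block, both heads stand in the tray, the plate lies on the mat, and nothing else has moved. Handing in.

```bash
python3 -c "
from plant import r
print(r.close_job())"
```

```text
the job is handed in; nothing more can be done
None
```

I handed the job in at about 80 s: brass and copper heads standing in the tray, plate flat in the middle of the mat, all four bolts tightened in cross order in two rounds with their red marks on the white lines, and the wrench back in its block.

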